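# Prise the split retaining ring out of the extruder head

## Task

Free the split retaining ring from the mouth of the dough-extruder head: with the wooden-handled pick, reach through the rim slot, get the tip under the ring's end and lift until that end has snapped above the two spring rollers and stays propped up. Lay the pick back down on the rubber mat while the ring stays propped, then take the ring out and lay it in the empty steel bowl. Leave the two small cutters and the beech stick where they are.

Things in the scene. Friction and masses are not known exactly. Their poses are not given: they have to be found in the camera images.
- head: Aluminium extruder head, mouth up, fixed, on a steel foot plate 118 x 118 x 10 mm. Origin: centre of the underside, z up. Round body 87 mm outside, bore 69 mm across, rim top 57 mm above the origin. A ledge round the bore, 45 mm up, carries the ring; inside it (radius under 27 mm) the bore floor is 32 mm up. Its -x side has a slot through rim and ledge.
- head_slot (a point): Middle of the rim slot, 39 mm from the bore axis towards the head's -x, 38.5 mm up: the height at which the level pick passes under the seated ring. The slot is 18 mm wide, open outward and at the top; its floor is 32 mm up, so there is 13 mm of free height under the ring's end.
- head_rollers (a point): Point on the bore axis 55 mm up, level with the centres of two spring rollers (10 mm diameter) that stick 4 mm into the bore, 44 degrees either side of the slot. They hold the seated ring down; lifted at its end by 20 to 26 mm with about 3 N, it passes them and they spring back under it and carry it. Dark spring blocks behind them reach 58 mm from the axis, 57 mm up.
- ring: Loose split ring of dark spring steel (C shape), 67 mm outside and 55 mm inside diameter, section 6 mm wide and 5 mm high, 40 g. Origin: centre of its underside, z up, axes parallel to the head's; seated flat on the ledge its origin is 45 mm up. Its gap lies 10 to 28 degrees to the +y side of its -x direction, so that one end lies across the slot.
- ring_end (a point): Middle of the ring's section at the end in the slot: 30.5 mm from the ring's centre towards its -x, 2.5 mm above its underside; 47.5 mm above the head's origin when seated. Propped on the rollers the ring tilts about 0.29 rad and this end is about 18 mm higher, its underside about 5 mm above the rim top: pinch it there radially, across its 6 mm width, fingertips just above the rim.
- ring_far (a point): Middle of the ring's section opposite, 30.5 mm from the ring's centre towards its +x.
- pick: Loose pick, 138 mm long, 50 g, lying along its x on the mat: wooden handle 80 x 14 (y) x 16 mm (z), from x = -50 to +30 mm, with a brass collar and a straight steel shank 5 mm thick to a flat tip 5 mm wide and 3.5 mm high. Origin: under the handle, on its axis line, on the surface it lies on; its centre line is 8 mm higher. Hold it level by the handle across y, near x = +15 mm.
- pick_tip (a point): Point of the pick, 88 mm from the pick's origin along its x, on the centre line (8 mm up).
- mat: Rubber mat 200 (x) x 120 (y) x 4 mm, fixed on the table. Origin: centre of the underside. The pick starts on it and goes back on it.
- bowl: Empty steel bowl, fixed on the table, 160 mm across the rim, 56 mm high; inside, a flat floor about 95 mm across at 3 mm height, walls sloping outward. Origin: centre of the underside.
- petal_cutter: Small steel petal cutter, lying, 22 x 23 x 13 mm; leave alone.
- blossom_cutter: Small steel blossom cutter, 23 x 22 x 18 mm; leave alone.
- beech_stick: Triangular beech shaping stick, 28 x 105 x 25 mm; leave alone.
Things that resemble listed ones, but are neither listed nor needed, are in the scene too. There is more than one size of the ring; the job needs the smallest.

How it is judged:
By the outcome, as a careful person would: the job done as asked, in the order asked, and still so for the second after the job is handed in, with the robot touching nothing.
It also fails if it takes over 72 s, if anything falls off the work surface, if the arm or the gripper's body presses on something with over 40 N, if the wrist force passes 120 N, or if a joint passes its speed limit or range.

## Robot

A 6-joint arm with a two-finger parallel gripper is mounted at the origin on a cart in front of the work surface, level with it; the furniture and walls round the work are solid. World frame = base frame: x ahead of the robot, y to its left, z up, the work surface at z = 0. Lengths are in mm, angles in rad, forces in N, time in s.
With the tool pointing down it reaches from about 275 to 725 mm from the base axis. Payload 15.9 kg.
Tool frame: the origin (TCP) lies midway between the tips of the shut fingers; the grasp point (between the pads) lies 19 mm behind it; z points along the fingers, y is the direction in which the jaws open and shut (so a half turn about z gives the same grasp; the last joint's range is limited). The gripper opens to 85 mm and grips with 20 to 120 N. Pads are 22 mm wide; open, the fingers measure 114 mm over their backs; the gripper's body (76 mm by 85 mm) begins 54 mm behind the grasp point. The pads swing forward as they close: fully open they stand 13 mm farther back than shut.
Start: joints at [-1.181, 0.213, -0.034, 1.323, 0, 1.571], TCP at [189.994, -462.48, 231.306] pointing down, gripper open.
Joint ranges: [-2.98, 2.98], [-0.74, 1.72], [-1.14, 1.35], [-2.1, 2.04], [-1.57, 1.44], [-3.14, 3.14]. Speed limits (rad/s): [1.89, 1.89, 2.39, 2.57, 3.14, 3.14].

## Interface

Orientations are given as a 3x3 rotation matrix whose columns are the frame's x, y, z axes.
In Python, from cell import manip, optics gives the robot as it stands.
- The arm moves only by the tool jog_arm, never from a script. Its arguments are lists of equal length, an entry for each row: "travel": the shift along the tool's x, y, z in mm, a list of three; "twist": the turn about the tool's z in rad; "fingers": the gripper command: -1 is fully open, 1 is shut, values between are in proportion. In form: {"travel": [[tx, ty, tz], ...], "twist": [twist, ...], "fingers": [fingers, ...]}. A call has 1 to 5 rows; each row shifts and turns the commanded pose from where the row before left it, along the tool's axes as they then stand; what a row does not reach is not made up. A row lasts 1/10 s, in which the tool goes at most 50 mm and 8.59 degrees, less where a joint would pass 70% of its speed; a pose out of reach is approached as far as the arm can. A call with a gripper value outside its range is refused whole. The fingers move at their own pace and stop on an object; "grip_force" is the grip in N (left out, the last holds). Time passes only in rows, so rows that do not move let the fingers close. It gives the time, the measured TCP pose, the force and the opening at its end, in the units of the state.
- manip.get_state(): the state, without advancing time (a new reading comes with each control period).
- optics.read_camera(name): name is "scene" or "top"; returns the picture (480x640x3 uint8, blue, green, red); there is no depth.
- optics.camera_params(name): a dict with "intrinsics" (3x3 intrinsics, pixels), "camera_from_world" (4x4, takes a point from world to camera coordinates). Camera axes: x right, y down, z forward; pixel columns grow to the right and rows downward; lengths in mm; the calibration is good to about 2 mm. A picture is of the moment at which its call begins. camera_params takes no time and is no camera call.
- manip.close_job(): hands the job in, once; it reports no verdict.
Trained networks look in the newest picture that a camera, given by its name, has taken for a name from the list of things; names that differ only in an ending like _2 or _b are one class to them, and where a whole thing is asked for, a point or a joint stands for the part that bears it (a point fixed in the world has none). Each returns a list of dicts, best first, with "conf" (0 to 1); they miss things now and then, are a little off and sometimes report something else, mostly with a low value. They report only what shows in the picture. A call takes as long as a camera call. They do not tell look-alikes from the thing itself.
- optics.find_in(camera, query): "xyz" ([x, y, z] in mm, in world coordinates, good to about 4 mm: the middle of the surface that is visible of it).
- optics.regions_of(camera, query): "region" (480x640 bool, what is visible of it).
- optics.tip_of(camera, query): "xyz" ([x, y, z] in mm, in world coordinates, good to about 4 mm: a listed point, or the origin of a listed thing).
The state is a dict: "clock": time; "qpos": joint angles; "qvel": joint speeds; "joint_torque": joint torques, N m; "position": TCP position; "eef_rot": TCP orientation; "force": force on the tool from outside, world axes, zero at the start; "torque": the same for the moment, N m; "opening": finger opening in mm.
Only numpy, scipy, OpenCV 4.12 (cv2) and the standard library are available. Lean on these libraries where they do the work, as an engineer would, in place of code of your own. Each camera call takes 0.05 s, during which the arm holds its last target.

## Working session

There is one attempt and no reset: what is moved stays moved. The work goes in short steps, Python scripts to look and compute and a tool call to move; the robot and the scene stay as the last step left them, time stands still between calls to the robot, and variables do not carry over. Pictures are saved under pics/ and viewed, and the job is handed in when it is done.

Besides the shell and the picture viewer there is one more tool, called after "Emit:" in YAML: its name, and indented under it one key for each argument. jog_arm: Moves the arm, as the interface text tells. Its arguments: {"type":"object","properties":{"travel":{"type":"array","items":{"type":"array","items":{"type":"number"}}},"twist":{"type":"array","items":{"type":"number"}},"fingers":{"type":"array","items":{"type":"number"}},"grip_force":{"type":"number"}},"required":["travel","twist","fingers"]}

```bash
mkdir -p pics; ls; python3 - <<'E'
from cell import manip, optics
import cv2, numpy as np
s=manip.get_state()
for k,v in s.items(): print(k,np.round(v,3).tolist())
for c in ("scene","top"):
    im=optics.read_camera(c); cv2.imwrite(f"pics/{c}0.png",im)
    p=optics.camera_params(c); print(c,np.round(p["intrinsics"],1).tolist(),np.round(p["camera_from_world"],3).tolist())
E
```

```text
pics
clock 0.0
qpos [-1.181, 0.213, -0.035, 1.324, -0.0, 1.571]
qvel [-0.001, -0.001, -0.002, -0.001, 0.001, -0.0]
joint_torque [-0.003, -68.616, 48.712, 0.017, -0.0, 0.0]
position [189.869, -462.181, 230.815]
eef_rot [[0.925, 0.38, -0.0], [0.38, -0.925, 0.001], [-0.0, -0.001, -1.0]]
force [0.036, 0.033, -0.282]
torque [0.032, -0.034, 0.021]
opening 85.251
scene [[438.6, 0.0, 318.0], [0.0, 438.6, 235.0], [0.0, 0.0, 1.0]] [[-0.859, -0.511, 0.013, 448.948], [-0.358, 0.583, -0.729, 246.574], [0.365, -0.631, -0.684, 729.785], [0.0, 0.0, 0.0, 1.0]]
top [[511.7, 0.0, 313.1], [0.0, 511.7, 239.0], [0.0, 0.0, 1.0]] [[-0.006, -1.0, -0.031, 32.041], [-0.994, 0.009, -0.111, 525.982], [0.111, 0.03, -0.993, 982.636], [0.0, 0.0, 0.0, 1.0]]
```

View pics/scene0.png

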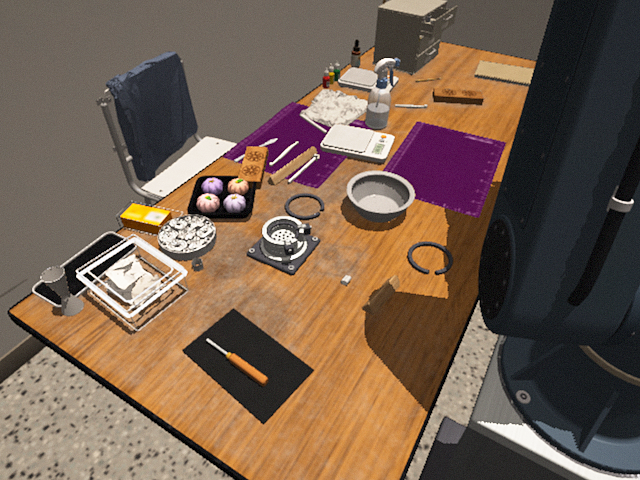

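View pics/top0.png

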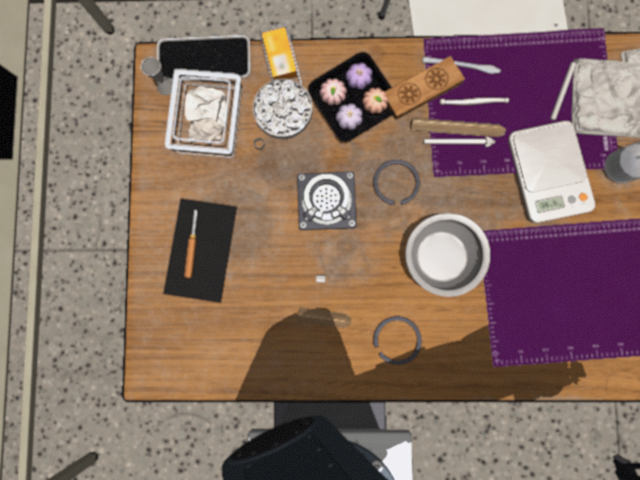

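```bash
cat > h.py <<'E'
import numpy as np, cv2
from cell import manip, optics
def proj(c,P):
    p=optics.camera_params(c); T=np.array(p["camera_from_world"]);K=np.array(p["intrinsics"])
    P=np.atleast_2d(P); q=P@T[:3,:3].T+T[:3,3]; q=q@K.T; return q[:,:2]/q[:,2:]
def unproj(c,uv,z):
    p=optics.camera_params(c); T=np.array(p["camera_from_world"]);K=np.array(p["intrinsics"])
    uv=np.atleast_2d(uv); d=np.c_[uv,np.ones(len(uv))]@np.linalg.inv(K).T@T[:3,:3]
    o=-T[:3,:3].T@T[:3,3]; t=(z-o[2])/d[:,2]; return o+d*t[:,None]
def crop(im,u,v,w,h,s,name):
    u,v=int(u),int(v); c=im[max(0,v-h):v+h,max(0,u-w):u+w]
    cv2.imwrite(name,cv2.resize(c,None,fx=s,fy=s,interpolation=cv2.INTER_CUBIC))
E
python3 - <<'E'
from h import *
T=optics.read_camera("top");S=optics.read_camera("scene")
crop(T,326,200,50,40,8,"pics/headT.png");crop(S,286,242,50,40,8,"pics/headS.png")
for c in("top","scene"):
  for q in ("head","head_slot","head_rollers","ring_end","ring_far","pick","pick_tip","mat","bowl","ring"):
    r=optics.tip_of(c,q); print(c,q,[(np.round(d["xyz"],1).tolist(),round(d["conf"],2)) for d in r[:4]])
E
```

```text
top head [([608.8, 0.3, 0.2], 0.82)]
top head_slot [([569.7, -1.0, 41.9], 0.61)]
top head_rollers [([608.2, 3.1, 57.5], 0.7), ([607.7, 5.0, 44.2], 0.46)]
top ring_end [([294.7, -104.6, 5.8], 0.94), ([605.4, -158.1, 8.1], 0.61), ([579.7, 2.4, 50.6], 0.49), ([509.1, 256.5, 3.6], 0.3)]
top ring_far [([692.1, -127.7, 3.6], 0.89), ([355.3, -165.5, 4.2], 0.74), ([638.8, -1.4, 50.0], 0.73)]
top pick [([502.7, 273.3, 2.5], 0.85)]
top pick_tip [([586.8, 269.7, 11.4], 0.59), ([490.7, -230.4, 0.9], 0.38)]
top mat [([510.6, 257.5, -0.2], 0.71), ([490.5, -229.4, -2.9], 0.35)]
top bowl [([491.3, -229.6, -0.5], 0.59)]
top ring [([607.4, 2.3, 46.8], 0.76)]
scene head [([608.3, 1.3, 5.6], 0.79)]
scene head_slot [([571.7, 2.2, 37.3], 0.93)]
scene head_rollers [([605.4, 1.7, 55.7], 0.93)]
scene ring_end [([298.5, -107.2, 5.1], 0.82), ([605.3, -158.1, 2.7], 0.55), ([576.3, 2.4, 44.1], 0.43)]
scene ring_far []
scene pick [([500.9, 276.0, 3.8], 0.8)]
scene pick_tip [([592.8, 271.9, 12.0], 0.79)]
scene mat [([509.7, 262.6, -2.9], 0.71)]
scene bowl [([493.6, -226.9, -0.6], 0.7)]
scene ring [([325.1, -135.9, 2.3], 0.93), ([642.1, -141.2, -2.9], 0.74), ([604.6, 5.9, 40.8], 0.53)]
```

View pics/headT.png

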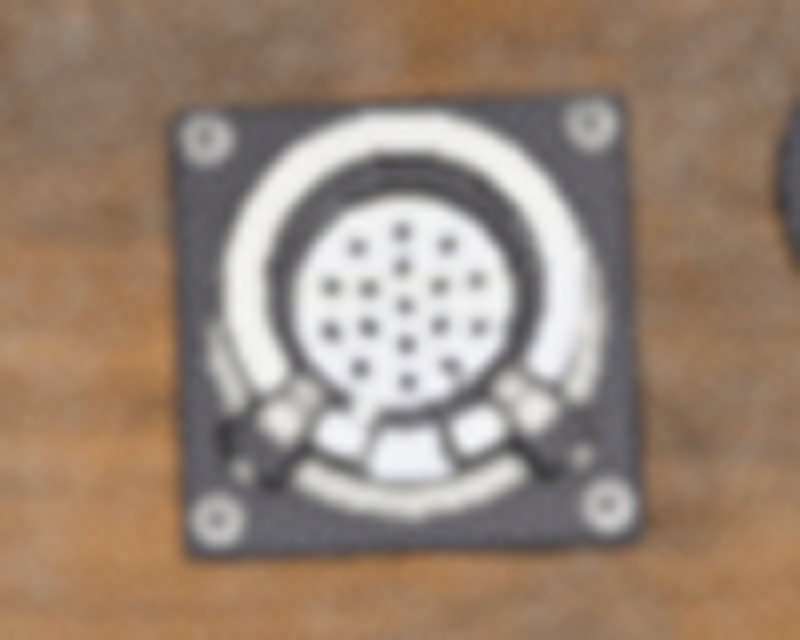

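View pics/headS.png

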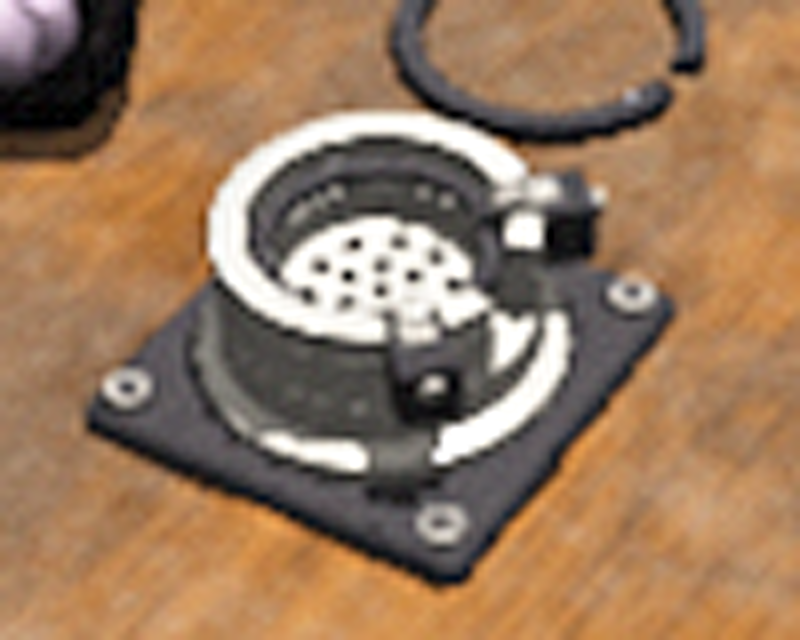

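```bash
python3 - <<'E'
from h import *
sc=np.array([[205,137],[591,122],[607,505],[217,519]])/8+[276,160]
w=unproj("top",sc,12); print("screws",np.round(w[:,:2],1).tolist(), w[:,:2].mean(0))
e=[w[0]-w[1],w[3]-w[2]]; print("yaw from y-edges",[np.arctan2(-v[0],v[1]) for v in e]); e=[w[0]-w[3],w[1]-w[2]]; print([np.arctan2(v[1],v[0]) for v in e])
for c in("top","scene"):
  im=optics.read_camera(c)
  r=optics.regions_of(c,"pick")
  for d in r[:1]:
    ys,xs=np.nonzero(d["region"]); P=unproj(c,np.c_[xs,ys],12)[:,:2]; m=P.mean(0); u,s,vt=np.linalg.svd(P-m); v=vt[0]*np.sign(vt[0][0])
    t=(P-m)@v; print(c,d["conf"],len(xs),"mean",m,"yaw",np.arctan2(v[1],v[0]),"ends",m+v*t.max(),m+v*t.min(),t.max()-t.min(), xs.min(),xs.max(),ys.min(),ys.max())
    crop(im,xs.mean(),ys.mean(),50,50,6,f"pics/pick_{c}.png")
  for q in("head","bowl","mat","ring"):
    print(c,q,[(np.round(d["xyz"],1).tolist(),round(d["conf"],2)) for d in optics.find_in(c,q)[:3]])
print(manip.get_state()["clock"])
E
```

```text
screws [[655.6, 51.3], [658.3, -47.1], [559.7, -49.8], [557.2, 48.6]] [607.70310808   0.77819442]
yaw from y-edges [np.float64(0.026504809759326262), np.float64(0.02608320915202494)]
[np.float64(0.02752842586348818), np.float64(0.027115032205640707)]
top 0.74 369 mean [505.80581465 275.00249737] yaw -0.0972523648225632 ends [585.88615583 267.18984854] [453.21788798 280.13298256] 133.29813957169944 185 197 212 277
top head [([597.2, -0.7, 18.0], 0.85)]
top bowl [([488.9, -240.6, 14.6], 0.86)]
top mat [([508.1, 256.3, 6.4], 0.75)]
top ring [([641.2, -143.1, 8.4], 0.95), ([612.6, -0.1, 53.9], 0.71), ([331.5, -143.2, 3.5], 0.56)]
scene 0.97 635 mean [504.74419465 276.74964144] yaw -0.10052667028914618 ends [588.60245454 268.2911378 ] [451.96051059 282.07375601] 137.33528829841148 207 268 340 386
scene head [([591.5, 24.5, 29.7], 0.81)]
scene bowl [([498.8, -254.7, 25.9], 0.65), ([497.5, 280.3, 20.2], 0.61)]
scene mat [([501.3, 265.1, 0.1], 0.86)]
scene ring [([328.5, -136.9, 7.8], 0.88), ([641.1, -134.7, 4.8], 0.82), ([618.9, -9.4, 43.9], 0.45)]
1.8
```

View pics/pick_top.png

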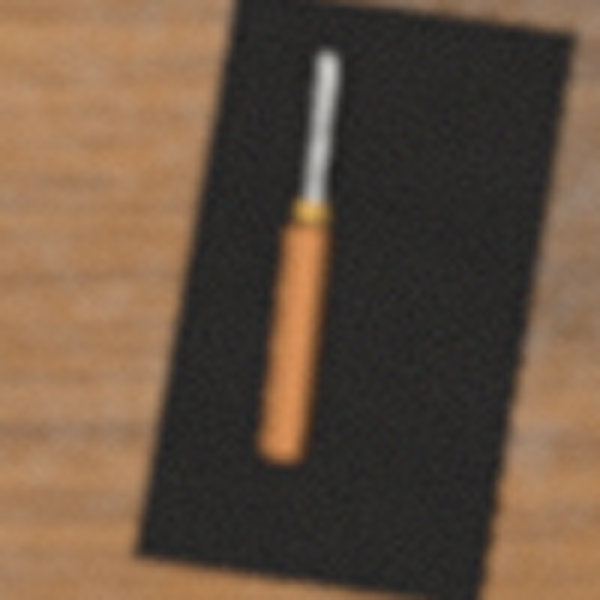

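View pics/pick_scene.png

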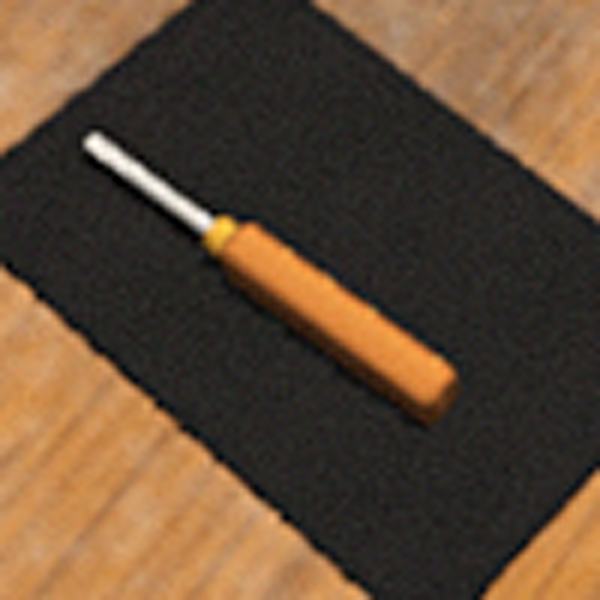

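Candidates: for the pick, the wooden-handled tool is at top px (191,245). The white modelling tools are at (475,100), (460,142) and (465,65), and the brown roller is at (458,128). Only (191,245) has an orange handle and brass collar and lies on the rubber mat, and the crop confirms it. For the ring, the one seated in the head at (326,197) is about 67 mm. The loose rings at (397,183) and (397,339) are about 88 mm, so those are decoys. Now moving to the pick.

Emit:
jog_arm:
  travel:
    - [34, -33, 0]
    - [34, -33, 0]
    - [34, -33, 0]
    - [34, -33, 0]
    - [34, -33, 0]
  twist: [0, 0, 0, 0, 0]
  fingers: [-0.2, -0.2, -0.2, -0.2, -0.2]
  grip_force: 60

```text
clock: 2.3
position: [284.8, -243.6, 231.4]
eef_rot: [[0.925, 0.379, 0.001], [0.379, -0.925, -0.0], [0.0, 0.001, -1.0]]
force: [1.7, -0.4, 0.6]
opening: 51.2
```

Emit:
jog_arm:
  travel:
    - [34, -33, 0]
    - [34, -33, 0]
    - [34, -33, 0]
    - [34, -33, 0]
    - [34, -33, 0]
  twist: [0, 0, 0, 0, 0]
  fingers: [-0.2, -0.2, -0.2, -0.2, -0.2]

```text
clock: 2.8
position: [379.5, -26.0, 231.6]
eef_rot: [[0.925, 0.38, 0.001], [0.38, -0.925, -0.0], [0.001, 0.0, -1.0]]
force: [0.8, -1.0, -0.4]
opening: 51.1
```

Emit:
jog_arm:
  travel:
    - [34, -33, 0]
    - [34, -33, 0]
    - [34, -33, 0]
    - [34, -33, 10]
    - [34, -33, 20]
  twist: [0, 0, 0, 0, 0]
  fingers: [-0.2, -0.2, -0.2, -0.2, -0.2]

```text
clock: 3.3
position: [474.3, 190.5, 202.5]
eef_rot: [[0.925, 0.38, 0.003], [0.38, -0.925, 0.001], [0.003, 0.0, -1.0]]
force: [1.4, -0.8, 0.7]
opening: 51.4
```

Emit:
jog_arm:
  travel:
    - [34, -33, 20]
    - [0, 0, 30]
    - [0, 0, 20]
    - [0, 0, 20]
    - [0, 0, 0]
  twist: [0, 0.15, 0.15, 0.15, 0.038]
  fingers: [-0.2, -0.2, -0.2, -0.2, -0.2]

```text
clock: 3.8
position: [521.8, 93.6, 110.0]
eef_rot: [[0.994, 0.105, -0.043], [0.109, -0.988, 0.111], [-0.031, -0.115, -0.993]]
force: [0.7, 0.7, 0.3]
opening: 51.1
```

```bash
python3 - <<'E'
from h import *
s=manip.get_state()
for k,v in s.items(): print(k,np.round(v,3).tolist())
cv2.imwrite("pics/s1.png",optics.read_camera("scene"))
E
```

```text
clock 3.8
qpos [0.109, 0.354, -0.163, 1.085, 0.116, 3.141]
qvel [-0.17, -0.007, 0.074, 0.085, 0.073, 0.002]
joint_torque [-0.865, -78.079, 45.007, -1.662, 0.564, 0.002]
position [521.844, 93.561, 109.969]
eef_rot [[0.994, 0.105, -0.043], [0.109, -0.988, 0.111], [-0.031, -0.115, -0.993]]
force [0.681, 0.739, 0.26]
torque [-0.059, -0.036, 0.032]
opening 51.119
```

View pics/s1.png

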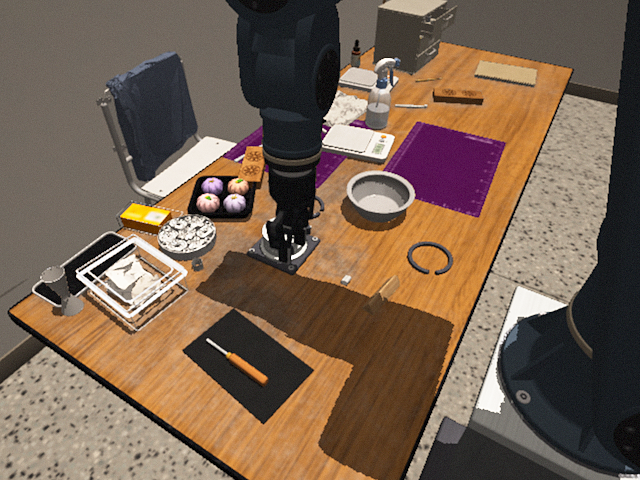

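Emit:
jog_arm:
  travel:
    - [0, 0, -20]
    - [0, 0, -20]
  twist: [-0.15, -0.15]
  fingers: [-0.2, -0.2]

```text
clock: 4.05
position: [524.3, 92.8, 153.1]
eef_rot: [[0.913, 0.406, -0.04], [0.408, -0.906, 0.111], [0.009, -0.118, -0.993]]
force: [0.2, 0.1, 0.0]
opening: 51.3
```

Emit:
jog_arm:
  travel:
    - [0, 0, -10]
    - [0, 0, 0]
    - [0, 0, 0]
    - [0, 0, 0]
    - [0, 0, 0]
  twist: [-0.1499, -0.1499, -0.1499, -0.1499, -0.1499]
  fingers: [-0.2, -0.2, -0.2, -0.2, -0.2]

```text
clock: 4.55
position: [525.1, 92.3, 163.0]
eef_rot: [[0.39, 0.92, -0.038], [0.917, -0.384, 0.111], [0.088, -0.078, -0.993]]
force: [-0.3, 0.6, 0.9]
opening: 51.0
```

Emit:
jog_arm:
  travel:
    - [0, 0, 0]
    - [0, 0, 0]
    - [0, 0, 0]
    - [0, 0, 0]
    - [0, 0, 0]
  twist: [-0.1499, -0.1499, -0.1499, -0.1499, -0.1499]
  fingers: [-0.2, -0.2, -0.2, -0.2, -0.2]

```text
clock: 5.05
position: [525.1, 92.3, 163.0]
eef_rot: [[-0.341, 0.939, -0.038], [0.933, 0.343, 0.111], [0.118, 0.002, -0.993]]
force: [-0.2, 0.2, -0.9]
opening: 51.2
```

```bash
python3 - <<'E'
from h import *
s=manip.get_state()
for k in("clock","qpos","position","eef_rot"): print(k,np.round(s[k],3).tolist())
E
```

```text
clock 5.05
qpos [0.106, 0.325, -0.065, 1.208, 0.115, 1.325]
position [525.116, 92.294, 163.044]
eef_rot [[-0.341, 0.939, -0.038], [0.933, 0.343, 0.111], [0.118, 0.002, -0.993]]
```

Emit:
jog_arm:
  travel:
    - [0, 0, 0]
    - [0, 0, 0]
    - [0, 0, 0]
    - [0, 0, 0]
    - [0, 0, 0]
  twist: [-0.1499, -0.1499, -0.1499, -0.1499, -0.1499]
  fingers: [-0.2, -0.2, -0.2, -0.2, -0.2]

```text
clock: 5.55
position: [525.1, 92.3, 163.0]
eef_rot: [[-0.89, 0.455, -0.038], [0.449, 0.887, 0.111], [0.085, 0.082, -0.993]]
force: [0.4, -0.5, -0.3]
opening: 51.6
```

Emit:
jog_arm:
  travel:
    - [0, 0, 0]
    - [0, 0, 0]
    - [0, 0, 0]
    - [0, 0, 0]
    - [0, 0, 0]
  twist: [-0.1499, -0.1499, -0.1499, -0.1499, -0.1499]
  fingers: [-0.2, -0.2, -0.2, -0.2, -0.2]

```text
clock: 6.05
position: [525.1, 92.3, 163.0]
eef_rot: [[-0.961, -0.273, -0.038], [-0.276, 0.955, 0.111], [0.006, 0.117, -0.993]]
force: [0.2, 0.6, -0.4]
opening: 50.9
```

Emit:
jog_arm:
  travel:
    - [0, 0, 0]
    - [0, 0, 0]
    - [0, 0, 0]
    - [0, 0, 0]
    - [0, 0, 0]
  twist: [-0.1499, -0.1499, -0.1499, -0.1499, -0.1499]
  fingers: [-0.2, -0.2, -0.2, -0.2, -0.2]

```text
clock: 6.55
position: [525.1, 92.3, 163.0]
eef_rot: [[-0.518, -0.855, -0.038], [-0.852, 0.511, 0.111], [-0.075, 0.09, -0.993]]
force: [1.1, -0.3, 0.5]
opening: 51.5
```

Emit:
jog_arm:
  travel:
    - [0, 0, 0]
    - [0, 0, 0]
    - [0, 0, 0]
    - [0, 0, 0]
    - [0, 0, 0]
  twist: [-0.1499, -0.1499, -0.1499, -0.1499, -0.1499]
  fingers: [-0.2, -0.2, -0.2, -0.2, -0.2]

```text
clock: 7.05
position: [525.1, 92.3, 163.0]
eef_rot: [[0.203, -0.978, -0.038], [-0.972, -0.206, 0.111], [-0.117, 0.015, -0.993]]
force: [-0.8, -0.6, 0.7]
opening: 51.4
```

Emit:
jog_arm:
  travel:
    - [0, 0, 0]
    - [0, 0, 0]
    - [0, 0, 0]
    - [0, 0, 0]
    - [0, 0, 0]
  twist: [-0.1499, -0.1499, -0.1499, -0.1499, -0.1499]
  fingers: [-0.2, -0.2, -0.2, -0.2, -0.2]

```text
clock: 7.55
position: [525.1, 92.3, 163.0]
eef_rot: [[0.815, -0.578, -0.038], [-0.571, -0.813, 0.111], [-0.095, -0.069, -0.993]]
force: [-0.9, -0.0, -0.4]
opening: 51.6
```

Emit:
jog_arm:
  travel:
    - [0, 0, 0]
    - [0, 0, 0]
    - [0, 0, 0]
    - [0, 0, 0]
    - [0, 0, 0]
  twist: [-0.1499, -0.1499, -0.1499, -0.1499, -0.1]
  fingers: [-0.2, -0.2, -0.2, -0.2, -0.2]

```text
clock: 8.05
position: [525.1, 92.3, 163.0]
eef_rot: [[0.996, 0.083, -0.038], [0.087, -0.99, 0.111], [-0.029, -0.114, -0.993]]
force: [-0.7, 0.8, 0.9]
opening: 51.7
```

```bash
python3 - <<'E'
from h import *
s=manip.get_state()
for k in("clock","qpos","position","eef_rot"): print(k,np.round(s[k],3).tolist())
E
```

```text
clock 8.05
qpos [0.106, 0.325, -0.065, 1.208, 0.115, -3.122]
position [525.107, 92.292, 163.017]
eef_rot [[0.996, 0.083, -0.038], [0.087, -0.99, 0.111], [-0.029, -0.114, -0.993]]
```

Now pushing gently past the lower limit, to undo the side tilt.

Emit:
jog_arm:
  travel:
    - [0, 0, 0]
    - [0, 0, 0]
  twist: [-0.08, -0.08]
  fingers: [-0.2, -0.2]

```text
clock: 8.25
position: [519.6, 126.4, 162.9]
eef_rot: [[0.983, 0.183, -0.028], [0.185, -0.979, 0.083], [-0.012, -0.087, -0.996]]
force: [-0.5, 0.3, -0.4]
opening: 51.6
```

```bash
python3 - <<'E'
from h import *
s=manip.get_state()
for k in("clock","qpos","position","eef_rot"): print(k,np.round(s[k],3).tolist())
E
```

```text
clock 8.25
qpos [0.187, 0.316, -0.075, 1.192, 0.087, -3.14]
position [519.586, 126.413, 162.912]
eef_rot [[0.983, 0.183, -0.028], [0.185, -0.979, 0.083], [-0.012, -0.087, -0.996]]
```

Emit:
jog_arm:
  travel:
    - [0, 0, 0]
    - [0, 0, 0]
    - [0, 0, 0]
  twist: [-0.1, -0.1, -0.1]
  fingers: [-0.2, -0.2, -0.2]

```text
clock: 8.55
position: [495.7, 201.5, 162.9]
eef_rot: [[0.932, 0.363, -0.002], [0.363, -0.931, 0.024], [0.007, -0.023, -1.0]]
force: [-0.0, -0.0, -0.0]
opening: 51.5
```

```bash
python3 - <<'E'
from h import *
s=manip.get_state()
for k in("clock","qpos","position","eef_rot"): print(k,np.round(s[k],3).tolist())
E
```

```text
clock 8.55
qpos [0.373, 0.3, -0.094, 1.17, 0.023, -3.141]
position [495.698, 201.47, 162.946]
eef_rot [[0.932, 0.363, -0.002], [0.363, -0.931, 0.024], [0.007, -0.023, -1.0]]
```

Emit:
jog_arm:
  travel:
    - [0, 0, 0]
    - [0, 0, 0]
  twist: [-0.1, -0.01]
  fingers: [-0.2, -0.2]

```text
clock: 8.75
position: [482.9, 228.6, 162.9]
eef_rot: [[0.904, 0.427, 0.008], [0.427, -0.904, 0.003], [0.009, 0.001, -1.0]]
force: [0.6, 0.1, 1.0]
opening: 51.1
```

```bash
python3 - <<'E'
from h import *
s=manip.get_state()
for k in("clock","qpos","position","eef_rot"): print(k,np.round(s[k],4).tolist())
E
```

```text
clock 8.75
qpos [0.4426, 0.2967, -0.0983, 1.1672, -0.0008, -3.1406]
position [482.8934, 228.6241, 162.9297]
eef_rot [[0.904, 0.4275, 0.0081], [0.4274, -0.904, 0.003], [0.0086, 0.0008, -1.0]]
```

Emit:
jog_arm:
  travel:
    - [0, 0, 0]
    - [0, 0, 0]
    - [0, 0, 0]
    - [0, 0, 0]
    - [0, 0, 0]
  twist: [0.1499, 0.1499, 0.1499, 0.1499, 0.1499]
  fingers: [-0.2, -0.2, -0.2, -0.2, -0.2]

```text
clock: 9.25
position: [484.3, 225.6, 162.7]
eef_rot: [[0.949, -0.315, 0.008], [-0.315, -0.949, 0.003], [0.006, -0.005, -1.0]]
force: [0.0, 0.1, 0.2]
opening: 50.9
```

Emit:
jog_arm:
  travel:
    - [0, 0, 0]
    - [0, 0, 0]
    - [0, 0, 0]
    - [0, 0, 0]
    - [0, 0, 0]
  twist: [0.1499, 0.1499, 0.1499, 0.1499, 0.1499]
  fingers: [-0.2, -0.2, -0.2, -0.2, -0.2]

```text
clock: 9.75
position: [484.3, 225.6, 162.7]
eef_rot: [[0.48, -0.877, 0.008], [-0.877, -0.48, 0.003], [0.001, -0.008, -1.0]]
force: [-0.9, 0.9, 0.1]
opening: 50.8
```

Emit:
jog_arm:
  travel:
    - [0, 0, 0]
    - [0, 0, 0]
    - [0, 0, 0]
    - [0, 0, 0]
    - [0, 0, 0]
  twist: [0.1499, 0.1499, 0.1499, 0.1499, 0.1499]
  fingers: [-0.2, -0.2, -0.2, -0.2, -0.2]

```text
clock: 10.25
position: [484.3, 225.6, 162.7]
eef_rot: [[-0.246, -0.969, 0.008], [-0.969, 0.246, 0.003], [-0.005, -0.007, -1.0]]
force: [0.5, 0.5, -1.5]
opening: 51.4
```

Emit:
jog_arm:
  travel:
    - [0, 0, 0]
    - [0, 0, 0]
    - [0, 0, 0]
    - [0, 0, 0]
    - [0, 0, 0]
  twist: [0.1499, 0.1499, 0.1499, 0.1499, 0.1499]
  fingers: [-0.2, -0.2, -0.2, -0.2, -0.2]

```text
clock: 10.75
position: [484.3, 225.6, 162.7]
eef_rot: [[-0.84, -0.542, 0.008], [-0.542, 0.84, 0.003], [-0.008, -0.002, -1.0]]
force: [0.3, -0.0, 1.0]
opening: 50.9
```

Emit:
jog_arm:
  travel:
    - [0, 0, 0]
    - [0, 0, 0]
    - [0, 0, 0]
    - [0, 0, 0]
    - [0, 0, 0]
  twist: [0.1499, 0.1499, 0.1499, 0.1499, 0.08]
  fingers: [-0.2, -0.2, -0.2, -0.2, -0.2]

```text
clock: 11.25
position: [484.3, 225.6, 162.7]
eef_rot: [[-0.994, 0.107, 0.008], [0.107, 0.994, 0.003], [-0.007, 0.004, -1.0]]
force: [0.3, 0.0, -0.6]
opening: 51.5
```

```bash
cat >> h.py <<'E'
def st(P=None,yaw=None):
    s=manip.get_state(); R=np.array(s["eef_rot"]); p=np.array(s["position"])
    print("t",round(s["clock"],2),"p",p.round(1),"yaw",round(float(np.arctan2(R[1,0],R[0,0])),4),"z",R[:,2].round(3),"F",np.round(s["force"],1),"M",np.round(s["torque"],2),"open",round(s["opening"],1),"q",np.round(s["qpos"],2))
    if P is not None: print("tool delta",(R.T@(np.array(P,float)-p)).round(2))
    if yaw is not None:
        d=np.arctan2(R[1,0],R[0,0])-yaw; print("twist (mod pi)",round(float((d+np.pi/2)%np.pi-np.pi/2),4))
E
python3 -c "
from h import *
st([516.5,275.1,40],-0.098)"
```

```text
t 11.25 p [484.3 225.6 162.7] yaw 3.0348 z [ 0.008  0.003 -1.   ] F [ 0.3  0.  -0.6] M [0.01 0.04 0.  ] open 51.5 q [ 0.44  0.3  -0.1   1.17 -0.    0.54]
tool delta [-25.83  52.19 123.14]
twist (mod pi) -0.0088
```

Emit:
jog_arm:
  travel:
    - [-9, 18, 35]
    - [-9, 17, 35]
    - [-8, 17, 30]
    - [0, 0, 18]
    - [0, 0, 0]
  twist: [-0.009, 0, 0, 0, 0]
  fingers: [-0.2, -0.2, -0.2, -0.2, -0.2]

```text
clock: 11.75
position: [514.4, 274.7, 42.3]
eef_rot: [[-0.996, 0.091, 0.004], [0.091, 0.996, 0.001], [-0.003, 0.001, -1.0]]
force: [-0.4, -0.8, -0.4]
opening: 51.1
```

```bash
python3 - <<'E'
from h import *
st([516.5,275.1,6],-0.098)
S=optics.read_camera("scene");T=optics.read_camera("top")
u,v=proj("scene",[516,275,20])[0]; crop(S,u,v,60,45,6,"pics/s2.png")
u,v=proj("top",[516,275,20])[0]; crop(T,u,v,60,45,6,"pics/t2.png")
E
```

```text
t 11.75 p [514.4 274.7  42.3] yaw 3.0503 z [ 0.004  0.001 -1.   ] F [-0.4 -0.8 -0.4] M [-0.01  0.02  0.01] open 51.1 q [ 0.49  0.48 -0.15  0.94 -0.    0.58]
tool delta [-1.92  0.57 36.33]
twist (mod pi) 0.0067
```

View pics/s2.png

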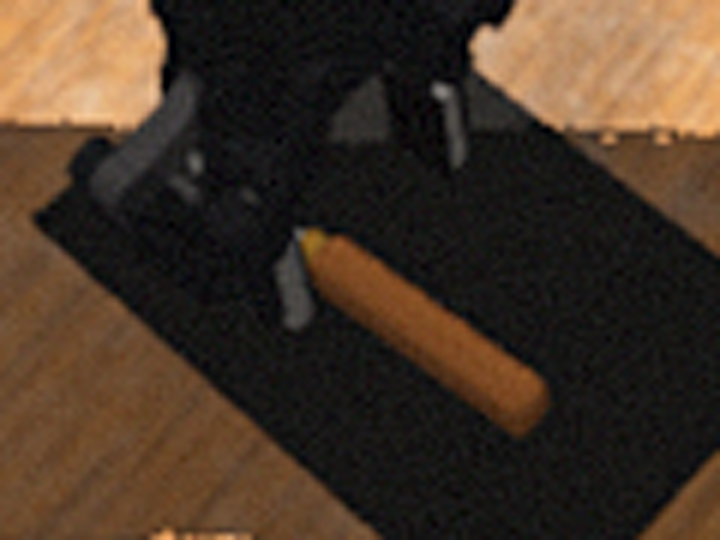

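View pics/t2.png

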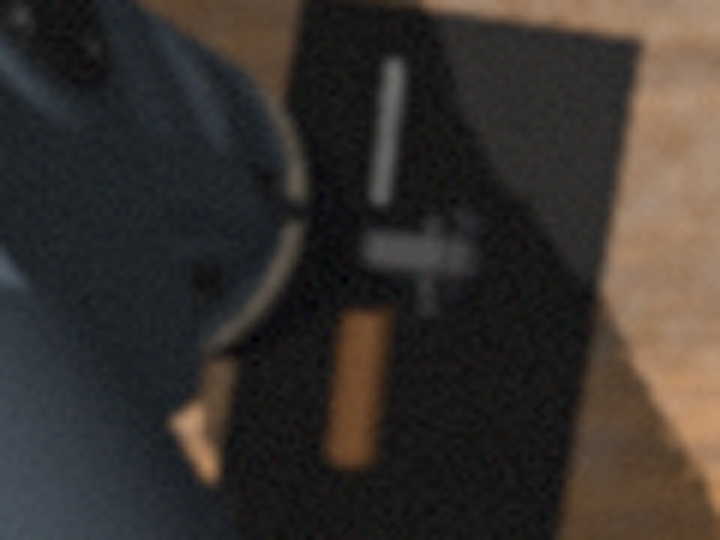

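Emit:
jog_arm:
  travel:
    - [-2, 0.5, 15]
    - [0, 0, 12]
    - [0, 0, 8]
    - [0, 0, 0]
  twist: [0, 0, 0, 0]
  fingers: [-0.2, -0.2, -0.2, -0.2]

```text
clock: 12.25
position: [517.5, 275.1, 9.0]
eef_rot: [[-0.996, 0.092, 0.006], [0.092, 0.996, 0.002], [-0.006, 0.003, -1.0]]
force: [-0.4, 0.3, 0.3]
opening: 51.2
```

Emit:
jog_arm:
  travel:
    - [0, 0, 0]
    - [0, 0, 0]
    - [0, 0, 0]
    - [0, 0, 0]
    - [0, 0, 0]
  twist: [0, 0, 0, 0, 0]
  fingers: [0.5, 1, 1, 1, 1]
  grip_force: 70

```text
clock: 12.75
position: [518.4, 275.6, 10.4]
eef_rot: [[-0.996, 0.092, 0.008], [0.092, 0.996, 0.003], [-0.008, 0.004, -1.0]]
force: [-1.7, -0.5, 6.9]
opening: 11.8
```

Emit:
jog_arm:
  travel:
    - [0, 0, -2]
    - [0, 0, 0]
    - [0, 0, 0]
  twist: [0, 0, 0]
  fingers: [1, 1, 1]

```text
clock: 13.05
position: [518.0, 275.4, 11.6]
eef_rot: [[-0.996, 0.092, 0.007], [0.092, 0.996, 0.003], [-0.007, 0.003, -1.0]]
force: [0.1, 0.5, -1.0]
opening: 11.8
```

```bash
python3 - <<'E'
from h import *
st()
S=optics.read_camera("scene")
u,v=proj("scene",[516,275,20])[0]; crop(S,u,v,60,45,6,"pics/s3.png")
E
```

```text
t 13.05 p [518.  275.4  11.6] yaw 3.0497 z [ 0.007  0.003 -1.   ] F [ 0.1  0.5 -1. ] M [-0.04  0.02  0.02] open 11.8 q [ 0.49  0.51 -0.18  0.87 -0.    0.58]
```

View pics/s3.png

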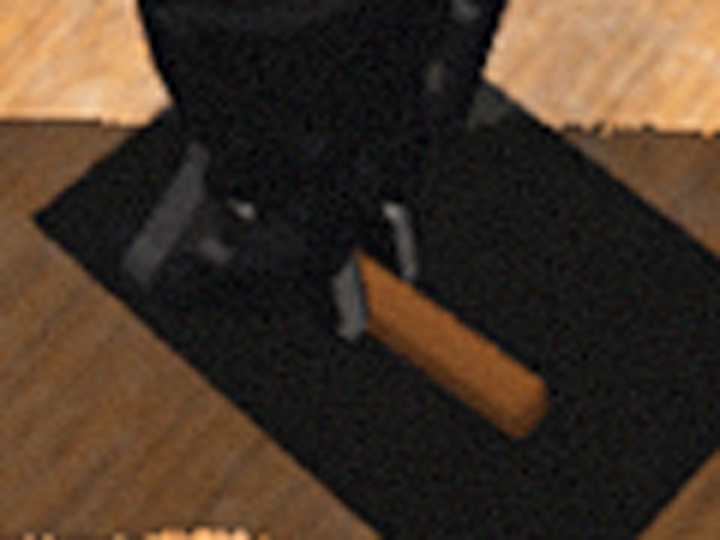

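Emit:
jog_arm:
  travel:
    - [0, 0, -25]
    - [0, 0, -30]
    - [2, -20, -20]
    - [2, -35, 0]
    - [2, -35, 0]
  twist: [0, 0, 0, 0, 0]
  fingers: [1, 1, 1, 1, 1]

```text
clock: 13.6
position: [503.3, 185.6, 86.7]
eef_rot: [[-0.996, 0.091, 0.008], [0.091, 0.996, 0.003], [-0.008, 0.004, -1.0]]
force: [1.3, -0.1, -0.3]
opening: 11.9
```

Emit:
jog_arm:
  travel:
    - [2, -40, 0]
    - [2, -40, 0]
    - [2, -40, 0]
    - [2, -40, 0]
    - [2, -31, 0]
  twist: [0, 0, 0, 0, 0]
  fingers: [1, 1, 1, 1, 1]

```text
clock: 14.1
position: [475.2, -5.0, 85.5]
eef_rot: [[-0.996, 0.092, 0.007], [0.092, 0.996, 0.002], [-0.007, 0.003, -1.0]]
force: [0.4, 1.1, -0.0]
opening: 11.3
```

Emit:
jog_arm:
  travel:
    - [0, 0, 0]
    - [0, 0, 10]
    - [0, 0, 0]
  twist: [-0.06, -0.06, 0]
  fingers: [1, 1, 1]

```text
clock: 14.4
position: [475.2, -3.4, 74.8]
eef_rot: [[-1.0, -0.029, 0.006], [-0.029, 1.0, 0.003], [-0.006, 0.002, -1.0]]
force: [-0.8, -0.2, -1.1]
opening: 11.6
```

```bash
cat > look.py <<'E'
from h import *
import sys
n=sys.argv[1]
S=optics.read_camera("scene");T=optics.read_camera("top")
u,v=proj("scene",[560,0,60])[0]; crop(S,u,v,66,50,6,f"pics/s{n}.png")
u,v=proj("top",[560,0,60])[0]; crop(T,u,v,66,50,6,f"pics/t{n}.png")
for c in("top","scene"):
  for q in ("pick_tip","head_slot"):
    r=optics.tip_of(c,q); print(c,q,[(np.round(d["xyz"],1).tolist(),round(d["conf"],2)) for d in r[:2]])
E
python3 look.py 4; python3 -c "
from h import *
st([475.8,-2.8,37],0.027)
print(unproj('top',[[320,279],[325,317]],10))"
```

```text
top pick_tip []
top head_slot []
scene pick_tip [([543.2, 0.5, 73.4], 0.74)]
scene head_slot [([571.9, 2.1, 35.9], 0.6)]
t 14.7 p [476.   -2.9  75.8] yaw -3.1139 z [ 0.007  0.003 -1.   ] F [-0.1  0.3 -1.2] M [0.07 0.   0.01] open 11.7 q [-0.01  0.25 -0.4   0.92  0.   -0.04]
tool delta [ 0.51  0.   38.78]
twist (mod pi) 0.0007
[[447.90505198  15.34599749  10.        ]
 [372.70288456   5.98089835  10.        ]]
```

View pics/s4.png

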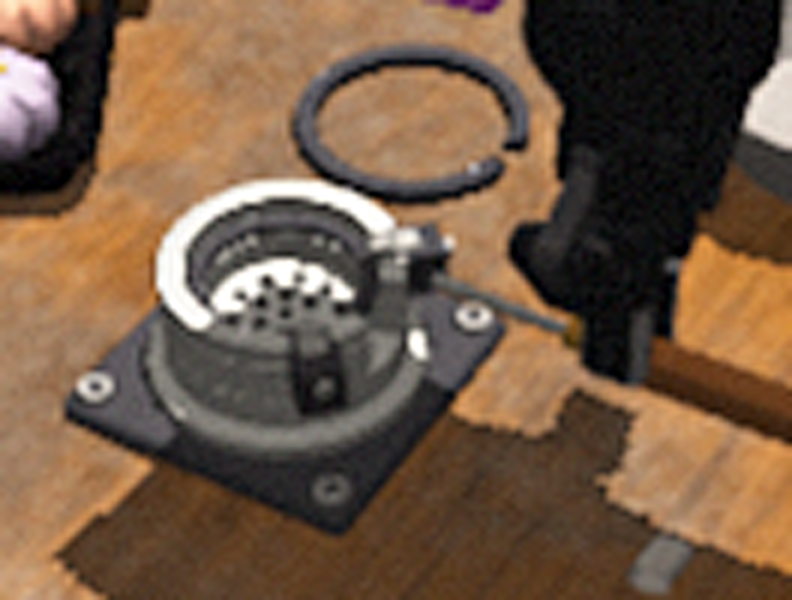

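View pics/t4.png

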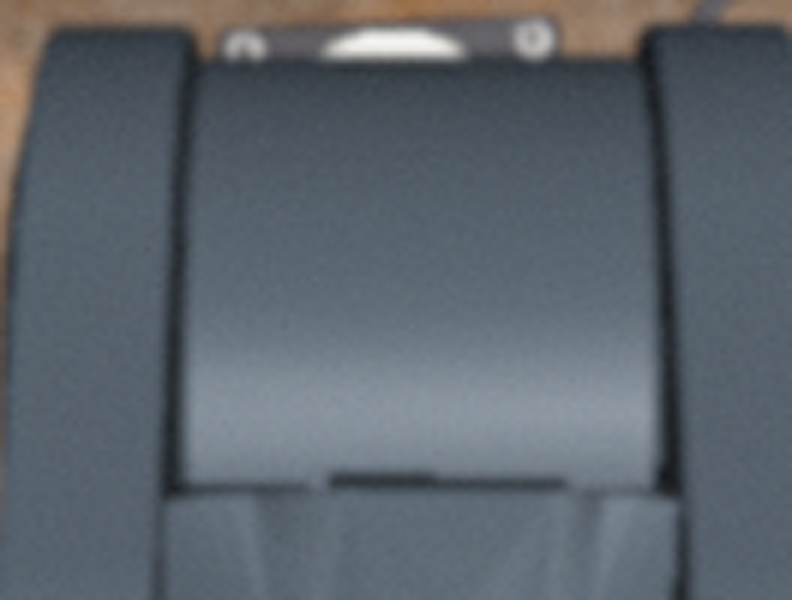

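```bash
cat >> h.py <<'E'
def ray(c,uv):
    p=optics.camera_params(c); T=np.array(p["camera_from_world"]);K=np.array(p["intrinsics"])
    d=T[:3,:3].T@np.linalg.inv(K)@np.array([uv[0],uv[1],1.]); return -T[:3,:3].T@T[:3,3],d
def onplane(c,uv,P0,yaw):
    "intersect pixel ray with vertical plane through P0 along yaw -> (along, z)"
    o,d=ray(c,uv); n=np.array([-np.sin(yaw),np.cos(yaw),0]); t=((np.array(P0)-o)@n)/(d@n); X=o+t*d
    return (X-np.array(P0))@np.array([np.cos(yaw),np.sin(yaw),0]),X[2],X
E
python3 - <<'E'
from h import *
S=optics.read_camera("scene")
P=[476,-2.9,75.8]
u,v=proj("scene",[530,-2,75])[0];print(u,v)
crop(S,u,v,33,25,12,"pics/s5.png")
print(proj("scene",[[548,-1,77.4],[476,-2.9,75.8]]))
E
```

```text
315.73929828865386 235.4655873436045
[[307.78166077 231.65874324]
 [339.76820171 244.84182203]]
```

View pics/s5.png

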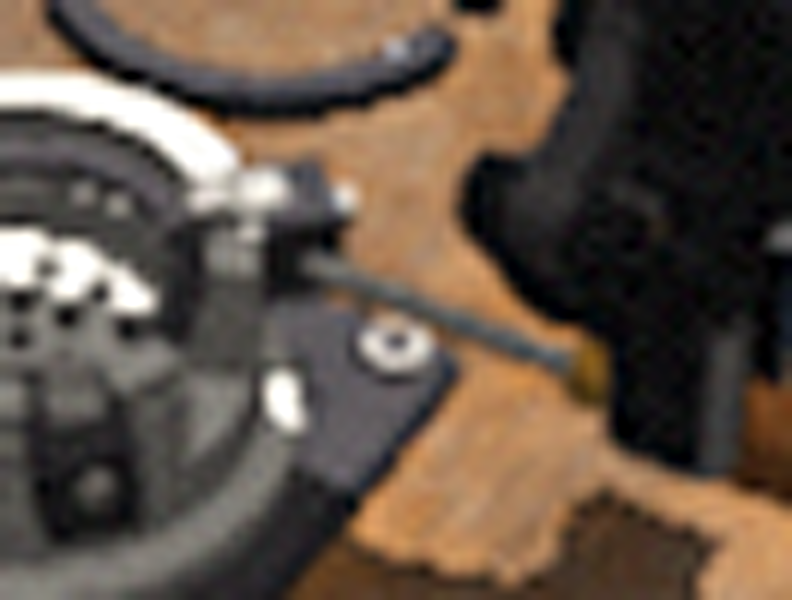

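Emit:
jog_arm:
  travel:
    - [0, -1.5, 13]
    - [0, 0, 13]
    - [0, 0, 12.5]
    - [0, 0, 0]
    - [0, 0, 0]
  twist: [0, 0, 0, 0, 0]
  fingers: [1, 1, 1, 1, 1]

```text
clock: 15.25
position: [476.1, -4.4, 37.3]
eef_rot: [[-1.0, -0.028, 0.007], [-0.028, 1.0, 0.003], [-0.007, 0.002, -1.0]]
force: [0.4, 0.6, 0.3]
opening: 11.7
```

```bash
python3 - <<'E'
from h import *
st([475.8,-4.4,37],0.027)
S=optics.read_camera("scene")
u,v=proj("scene",[530,-2,38])[0];print(int(u)-33,int(v)-25)
crop(S,u,v,33,25,12,"pics/s6.png")
print(proj("scene",[[548,-2.5,38.5],[568.7,-0.3,38.5]]))
E
```

```text
t 15.25 p [476.1  -4.4  37.3] yaw -3.1136 z [ 0.007  0.003 -1.   ] F [0.4 0.6 0.3] M [-0.04 -0.04  0.  ] open 11.7 q [-0.01  0.29 -0.45  0.82  0.   -0.04]
tool delta [0.32 0.04 0.31]
twist (mod pi) 0.001
282 223
[[308.21576676 245.08480066]
 [299.18120588 242.06647549]]
```

View pics/s6.png

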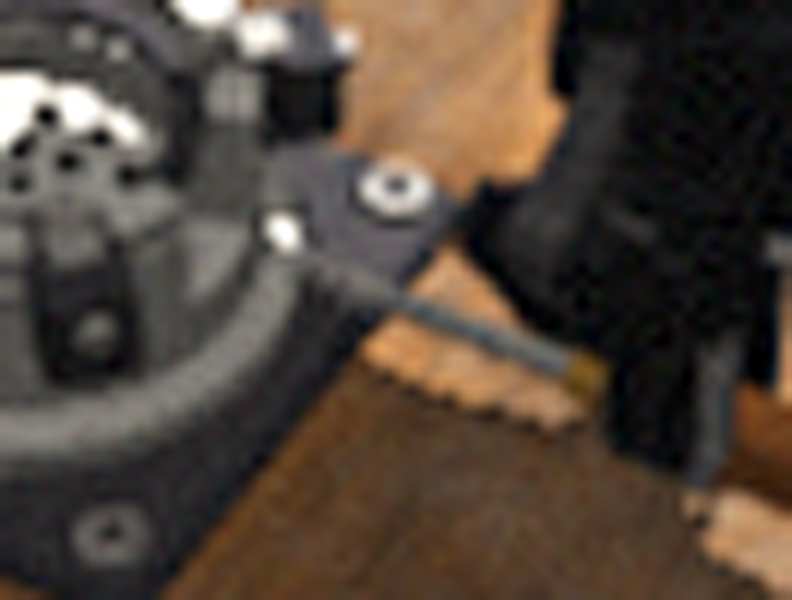

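Emit:
jog_arm:
  travel:
    - [-8, 0, 0]
    - [-9, 0, 0]
    - [-8, 0, 0]
    - [0, 0, 0]
  twist: [0, 0, 0, 0]
  fingers: [1, 1, 1, 1]

```text
clock: 15.7
position: [502.6, -3.8, 37.3]
eef_rot: [[-1.0, -0.028, 0.008], [-0.028, 1.0, 0.003], [-0.008, 0.002, -1.0]]
force: [-0.1, 0.5, -1.5]
opening: 11.9
```

Emit:
jog_arm:
  travel:
    - [-6, 0, 0]
    - [-6, 0, 0]
    - [-5, 0, 0]
    - [0, 0, 0]
  twist: [0, 0, 0, 0]
  fingers: [1, 1, 1, 1]

```text
clock: 16.1
position: [518.8, -3.3, 37.3]
eef_rot: [[-1.0, -0.028, 0.007], [-0.028, 1.0, 0.003], [-0.007, 0.002, -1.0]]
force: [-0.2, -0.4, -1.3]
opening: 11.8
```

```bash
python3 - <<'E'
from h import *
st()
S=optics.read_camera("scene")
u,v=proj("scene",[570,-2,40])[0];print(int(u)-33,int(v)-25)
crop(S,u,v,33,25,12,"pics/s7.png")
print(proj("scene",[[589.5,-0.5,38.5]]))
E
```

```text
t 16.1 p [518.8  -3.3  37.3] yaw -3.1134 z [ 0.007  0.003 -1.   ] F [-0.2 -0.4 -1.3] M [ 0.04 -0.02 -0.  ] open 11.8 q [-0.01  0.37 -0.34  0.86  0.   -0.04]
266 215
[[290.85972332 238.39726866]]
```

View pics/s7.png

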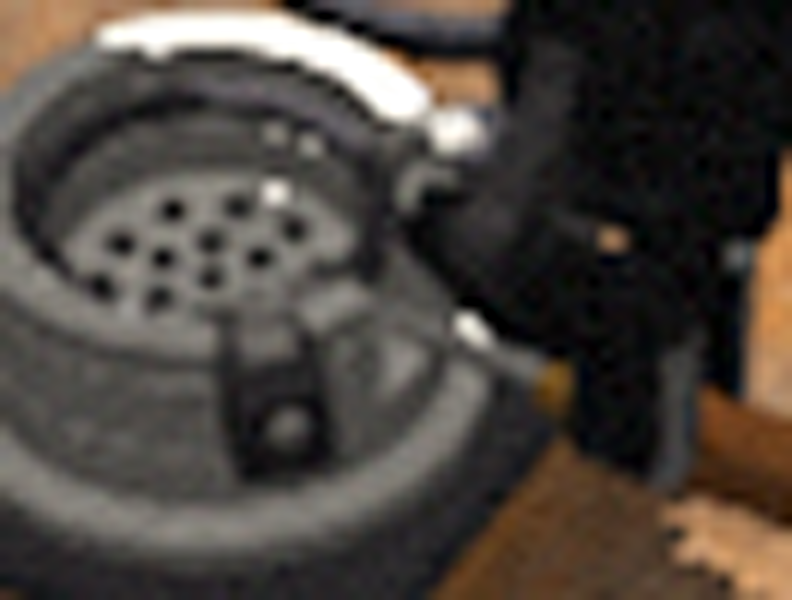

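Emit:
jog_arm:
  travel:
    - [0, 0, -4]
    - [0, 0, -4]
    - [0, 0, -4]
    - [0, 0, -3]
  twist: [0, 0, 0, 0]
  fingers: [1, 1, 1, 1]
  grip_force: 90

```text
clock: 16.55
position: [518.2, -3.3, 52.9]
eef_rot: [[-1.0, -0.028, 0.008], [-0.028, 1.0, 0.003], [-0.008, 0.002, -1.0]]
force: [0.2, 0.2, -0.6]
opening: 10.7
```

```bash
cat > l2.py <<'E'
from h import *
import sys
st()
S=optics.read_camera("scene")
u,v=proj("scene",[590,-2,50])[0];print(int(u)-33,int(v)-25)
crop(S,u,v,33,25,12,f"pics/s{sys.argv[1]}.png")
E
python3 l2.py 8
```

```text
t 16.55 p [518.2  -3.3  52.9] yaw -3.1135 z [ 0.008  0.003 -1.   ] F [ 0.2  0.2 -0.6] M [-0.02 -0.03 -0.06] open 10.7 q [-0.01  0.35 -0.32  0.89  0.   -0.04]
257 208
```

View pics/s8.png

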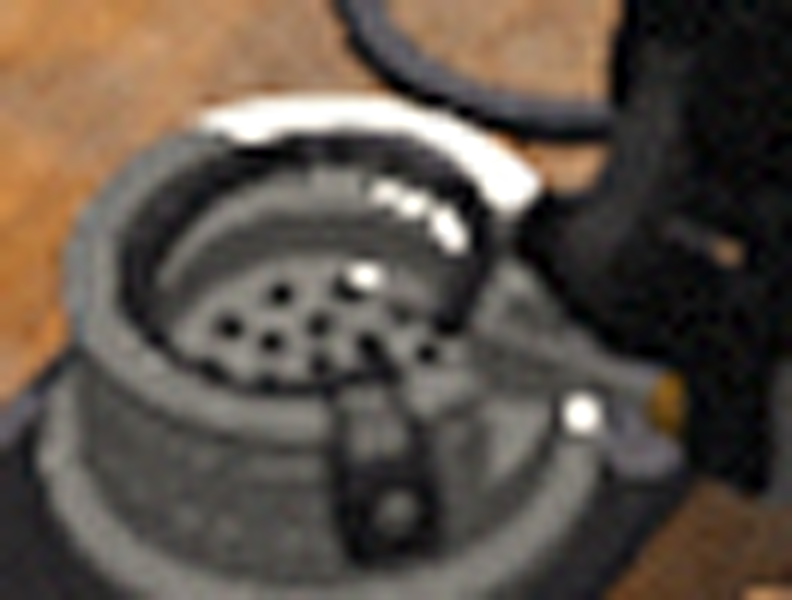

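Emit:
jog_arm:
  travel:
    - [0, 0, -4]
    - [0, 0, -4]
    - [0, 0, -3]
    - [0, 0, -3]
    - [0, 0, 0]
  twist: [0, 0, 0, 0, 0]
  fingers: [1, 1, 1, 1, 1]

```text
clock: 17.1
position: [518.1, -3.4, 66.7]
eef_rot: [[-1.0, -0.028, 0.007], [-0.028, 1.0, 0.003], [-0.008, 0.002, -1.0]]
force: [0.1, 0.4, -0.8]
opening: 10.9
```

```bash
python3 l2.py 9
```

```text
t 17.1 p [518.1  -3.4  66.7] yaw -3.1135 z [ 0.007  0.003 -1.   ] F [ 0.1  0.4 -0.8] M [-0.    0.04 -0.04] open 10.9 q [-0.01  0.33 -0.3   0.93  0.   -0.04]
257 208
```

View pics/s9.png

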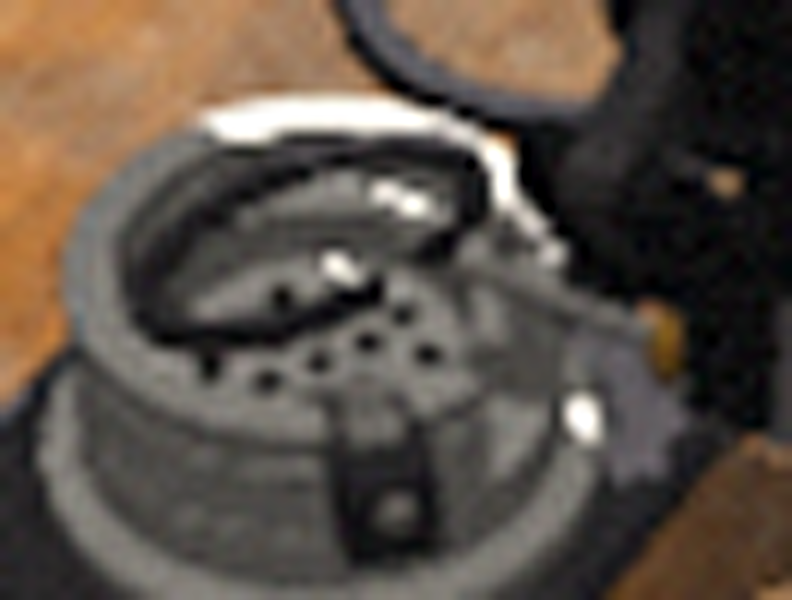

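Emit:
jog_arm:
  travel:
    - [0, 0, -2]
    - [0, 0, -1.5]
    - [0, 0, 0]
  twist: [0, 0, 0]
  fingers: [1, 1, 1]

```text
clock: 17.45
position: [518.0, -3.4, 70.0]
eef_rot: [[-1.0, -0.028, 0.007], [-0.028, 1.0, 0.003], [-0.007, 0.002, -1.0]]
force: [-0.0, 0.2, -1.5]
opening: 11.0
```

Emit:
jog_arm:
  travel:
    - [0, 0, 4]
    - [0, 0, 4]
    - [0, 0, 3]
    - [0, 0, 0]
  twist: [0, 0, 0, 0]
  fingers: [1, 1, 1, 1]

```text
clock: 17.85
position: [517.5, -3.4, 58.1]
eef_rot: [[-1.0, -0.028, 0.006], [-0.028, 1.0, 0.003], [-0.006, 0.002, -1.0]]
force: [0.2, 0.1, -0.6]
opening: 11.0
```

```bash
python3 l2.py 10
```

```text
t 17.85 p [517.5  -3.4  58.1] yaw -3.1134 z [ 0.006  0.003 -1.   ] F [ 0.2  0.1 -0.6] M [-0.03  0.07  0.02] open 11.0 q [-0.01  0.34 -0.32  0.91  0.   -0.04]
257 208
```

View pics/s10.png

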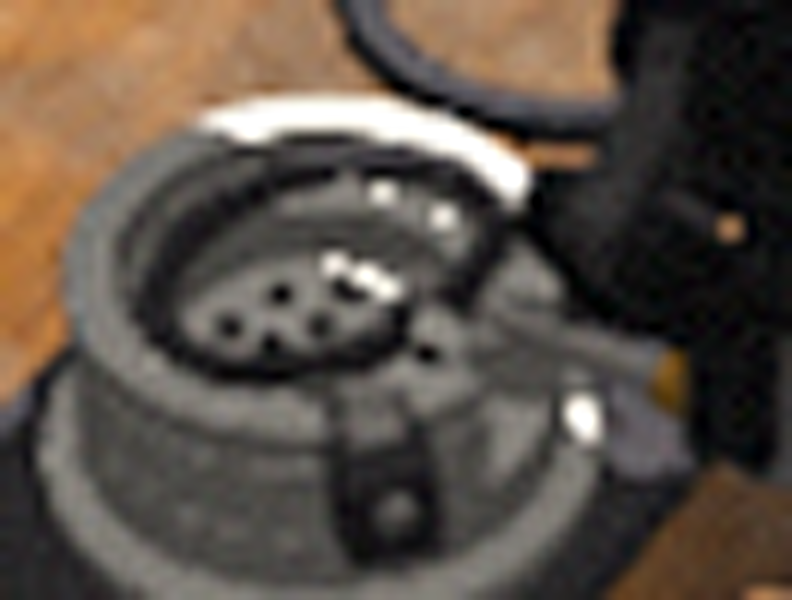

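Emit:
jog_arm:
  travel:
    - [0, 0, 4]
    - [0, 0, 4]
    - [0, 0, 2]
    - [0, 0, 0]
  twist: [0, 0, 0, 0]
  fingers: [1, 1, 1, 1]

```text
clock: 18.3
position: [517.8, -3.4, 48.4]
eef_rot: [[-1.0, -0.028, 0.006], [-0.028, 1.0, 0.003], [-0.006, 0.002, -1.0]]
force: [-0.8, 0.6, -0.1]
opening: 11.2
```

```bash
python3 l2.py 11
```

```text
t 18.3 p [517.8  -3.4  48.4] yaw -3.1135 z [ 0.006  0.003 -1.   ] F [-0.8  0.6 -0.1] M [0.02 0.03 0.03] open 11.2 q [-0.01  0.35 -0.33  0.88  0.   -0.04]
257 208
```

View pics/s11.png

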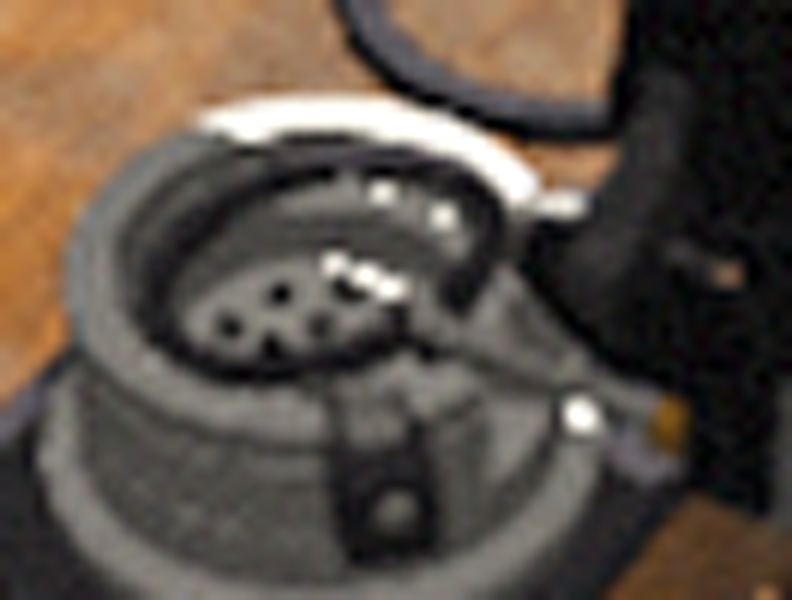

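Emit:
jog_arm:
  travel:
    - [10, 0, 0]
    - [15, 0, 0]
    - [20, 0, 0]
    - [15, 0, 0]
    - [0, 0, -15]
  twist: [0, 0, 0, 0, 0]
  fingers: [1, 1, 1, 1, 1]

```text
clock: 18.85
position: [454.3, -5.1, 62.2]
eef_rot: [[-1.0, -0.028, 0.003], [-0.028, 1.0, 0.003], [-0.003, 0.003, -1.0]]
force: [0.6, -0.5, -0.3]
opening: 11.0
```

Emit:
jog_arm:
  travel:
    - [-4, 20, -20]
    - [-4, 35, 0]
    - [-4, 40, 0]
    - [-4, 40, 0]
    - [-4, 40, 0]
  twist: [0, 0, 0, 0, 0]
  fingers: [1, 1, 1, 1, 1]

```text
clock: 19.35
position: [472.2, 171.7, 84.2]
eef_rot: [[-1.0, -0.028, 0.007], [-0.028, 1.0, 0.003], [-0.007, 0.002, -1.0]]
force: [0.7, -1.1, -1.8]
opening: 10.9
```

Emit:
jog_arm:
  travel:
    - [-8, 40, 0]
    - [-8, 40, 0]
    - [-6, 25, 10]
    - [0, 0, 15]
    - [0, 0, 0]
  twist: [0, 0, 0, 0.06, 0.06]
  fingers: [1, 1, 1, 1, 1]

```text
clock: 19.85
position: [490.5, 276.1, 57.5]
eef_rot: [[-0.996, 0.093, 0.004], [0.093, 0.996, 0.001], [-0.004, 0.002, -1.0]]
force: [0.3, -1.1, -0.8]
opening: 11.3
```

```bash
python3 - <<'E'
from h import *
st([516,275,11.5],-0.098)
T=optics.read_camera("top");S=optics.read_camera("scene")
cv2.imwrite("pics/s12f.png",S)
u,v=proj("top",[608,0,50])[0]; crop(T,u,v,40,30,10,"pics/t12.png")
u,v=proj("scene",[600,0,50])[0]; crop(S,u,v,40,30,10,"pics/s12.png")
for c in("top","scene"):
  for q in ("ring_end","ring_far"):
    r=optics.tip_of(c,q); print(c,q,[(np.round(d["xyz"],1).tolist(),round(d["conf"],2)) for d in r[:4]])
E
```

```text
t 19.85 p [490.5 276.1  57.5] yaw 3.0489 z [ 0.004  0.001 -1.   ] F [ 0.3 -1.1 -0.8] M [-0.02 -0.01 -0.06] open 11.3 q [ 0.51  0.43 -0.19  0.95 -0.    0.61]
tool delta [-25.32   1.21  46.11]
twist (mod pi) 0.0053
top ring_end [([604.4, -159.5, 5.9], 0.92), ([295.4, -104.7, 3.9], 0.82)]
top ring_far [([357.3, -166.4, 3.3], 0.77), ([688.4, -126.2, 4.8], 0.65), ([634.5, -1.6, 53.8], 0.58)]
scene ring_end [([296.0, -107.1, 5.5], 0.7), ([607.8, -156.3, 4.1], 0.66), ([574.8, 5.3, 64.7], 0.62), ([447.6, 11.0, 0.1], 0.54)]
scene ring_far [([357.3, -165.7, 3.2], 0.61), ([633.7, -0.8, 49.1], 0.49)]
```

View pics/t12.png

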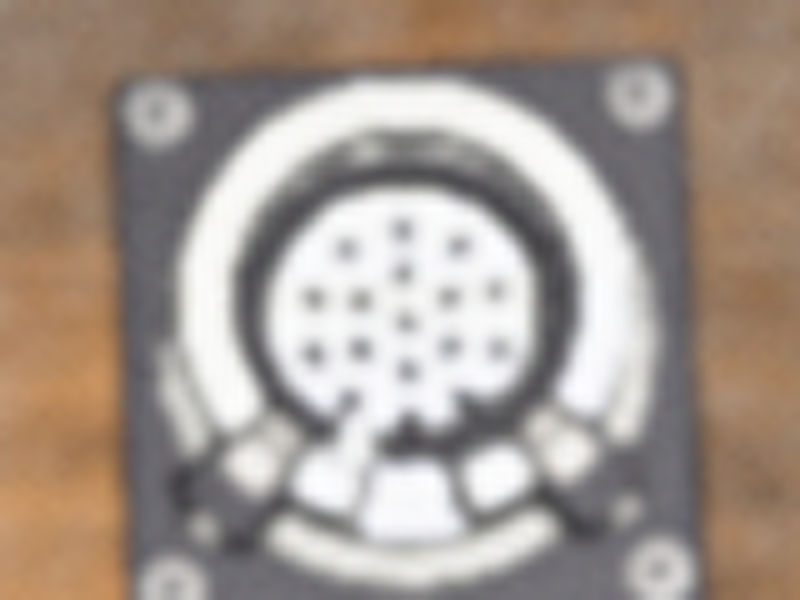

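View pics/s12.png

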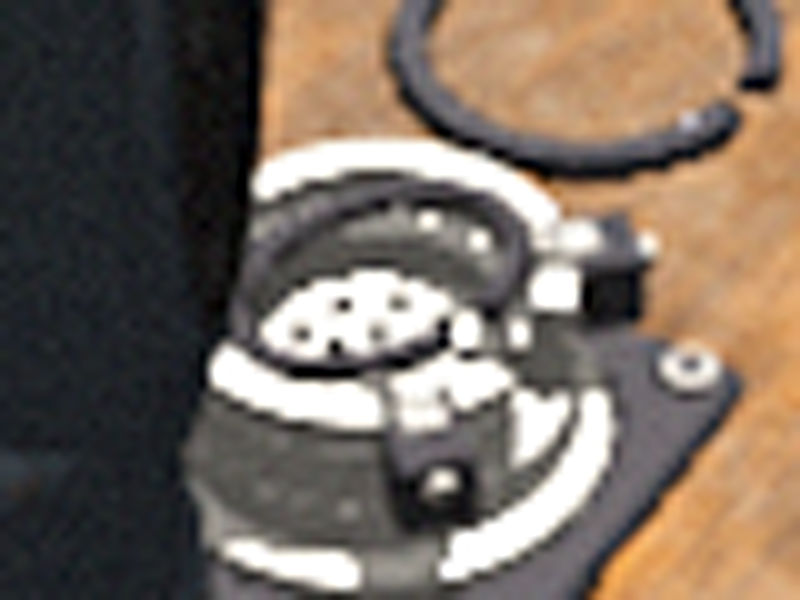

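View pics/s12f.png

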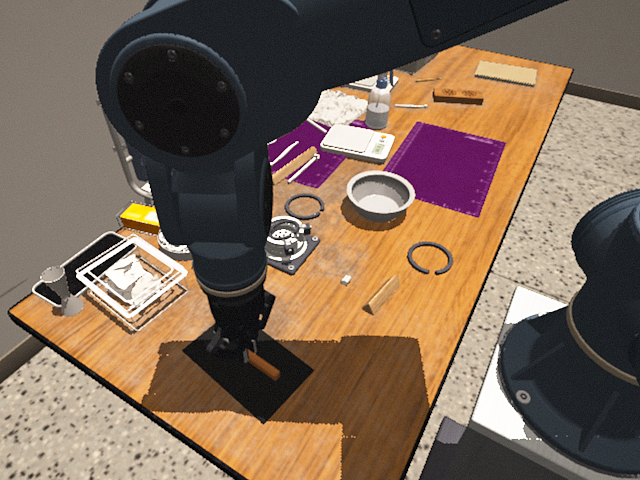

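Emit:
jog_arm:
  travel:
    - [-13, 0.5, 10]
    - [-13, 0.5, 15]
    - [0, 0, 12]
    - [0, 0, 6]
    - [0, 0, 2.5]
  twist: [0.005, 0, 0, 0, 0]
  fingers: [1, 1, 1, 1, 1]

```text
clock: 20.65
position: [517.6, 274.3, 13.0]
eef_rot: [[-0.995, 0.097, 0.005], [0.097, 0.995, 0.002], [-0.005, 0.002, -1.0]]
force: [-0.4, -0.8, -0.9]
opening: 11.1
```

Emit:
jog_arm:
  travel:
    - [0, 0, 0]
  twist: [0]
  fingers: [1]

```text
clock: 20.75
position: [518.0, 274.6, 13.8]
eef_rot: [[-0.995, 0.096, 0.006], [0.096, 0.995, 0.002], [-0.006, 0.003, -1.0]]
force: [0.6, 0.3, 0.1]
opening: 11.1
```

Emit:
jog_arm:
  travel:
    - [0, 0, 2.5]
    - [0, 0, 0.5]
    - [0, 0, 0]
  twist: [0, 0, 0]
  fingers: [1, 1, 1]

```text
clock: 21.05
position: [518.4, 274.8, 11.3]
eef_rot: [[-0.995, 0.096, 0.007], [0.097, 0.995, 0.003], [-0.007, 0.003, -1.0]]
force: [-0.3, 0.1, -1.0]
opening: 11.0
```

Emit:
jog_arm:
  travel:
    - [0, 0, 1]
    - [0, 0, 0.5]
    - [0, 0, 0]
  twist: [0, 0, 0]
  fingers: [1, 1, 1]

```text
clock: 21.35
position: [518.6, 274.9, 10.4]
eef_rot: [[-0.995, 0.097, 0.008], [0.097, 0.995, 0.003], [-0.007, 0.004, -1.0]]
force: [-4.0, -1.9, 13.9]
opening: 10.6
```

Emit:
jog_arm:
  travel:
    - [0, 0, -0.5]
    - [0, 0, 0]
    - [0, 0, 0]
    - [0, 0, -10]
    - [0, 0, -25]
  twist: [0, 0, 0, 0, 0]
  fingers: [0.4, 0, 0, 0, 0]

```text
clock: 21.85
position: [516.9, 273.9, 44.1]
eef_rot: [[-0.995, 0.097, 0.004], [0.097, 0.995, 0.001], [-0.004, 0.001, -1.0]]
force: [0.8, 0.6, 0.4]
opening: 42.5
```

```bash
python3 - <<'E'
from h import *
st([577,0,110],0.027+np.pi/2)
S=optics.read_camera("scene")
u,v=proj("scene",[516,265,10])[0]; crop(S,u,v,66,50,6,"pics/s13.png")
E
```

```text
t 21.85 p [516.9 273.9  44.1] yaw 3.0447 z [ 0.004  0.001 -1.   ] F [0.8 0.6 0.4] M [-0.03 -0.01  0.04] open 42.5 q [ 0.49  0.48 -0.14  0.95 -0.    0.58]
tool delta [ -86.58 -266.73  -65.92]
twist (mod pi) 1.4469
```

View pics/s13.png

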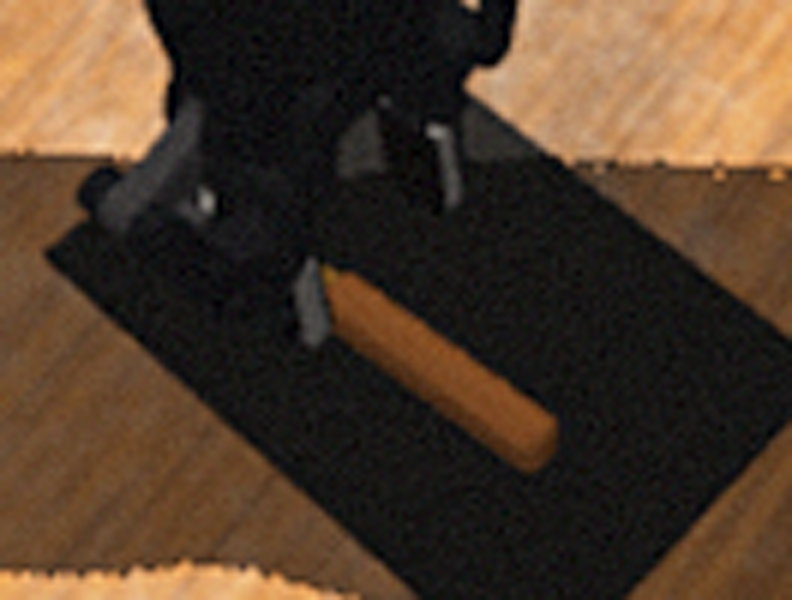

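```bash
python3 - <<'E'
from h import *
T=optics.read_camera("top");S=optics.read_camera("scene")
u,v=proj("top",[585,0,60])[0]; print(int(u)-20,int(v)-15); crop(T,u,v,20,15,40,"pics/t14.png")
u,v=proj("scene",[585,0,60])[0]; print(int(u)-24,int(v)-18); crop(S,u,v,24,18,30,"pics/s14.png")
g=[]
for c in("top","scene"):
  print(c,[(np.round(d["xyz"],1).tolist(),round(d["conf"],2)) for d in optics.tip_of(c,"ring_end") if abs(d["xyz"][1])<40])
E
```

```text
306 191
268 213
top [([580.9, 3.6, 62.0], 0.67)]
scene [([577.1, 4.7, 64.1], 0.69)]
```

View pics/t14.png

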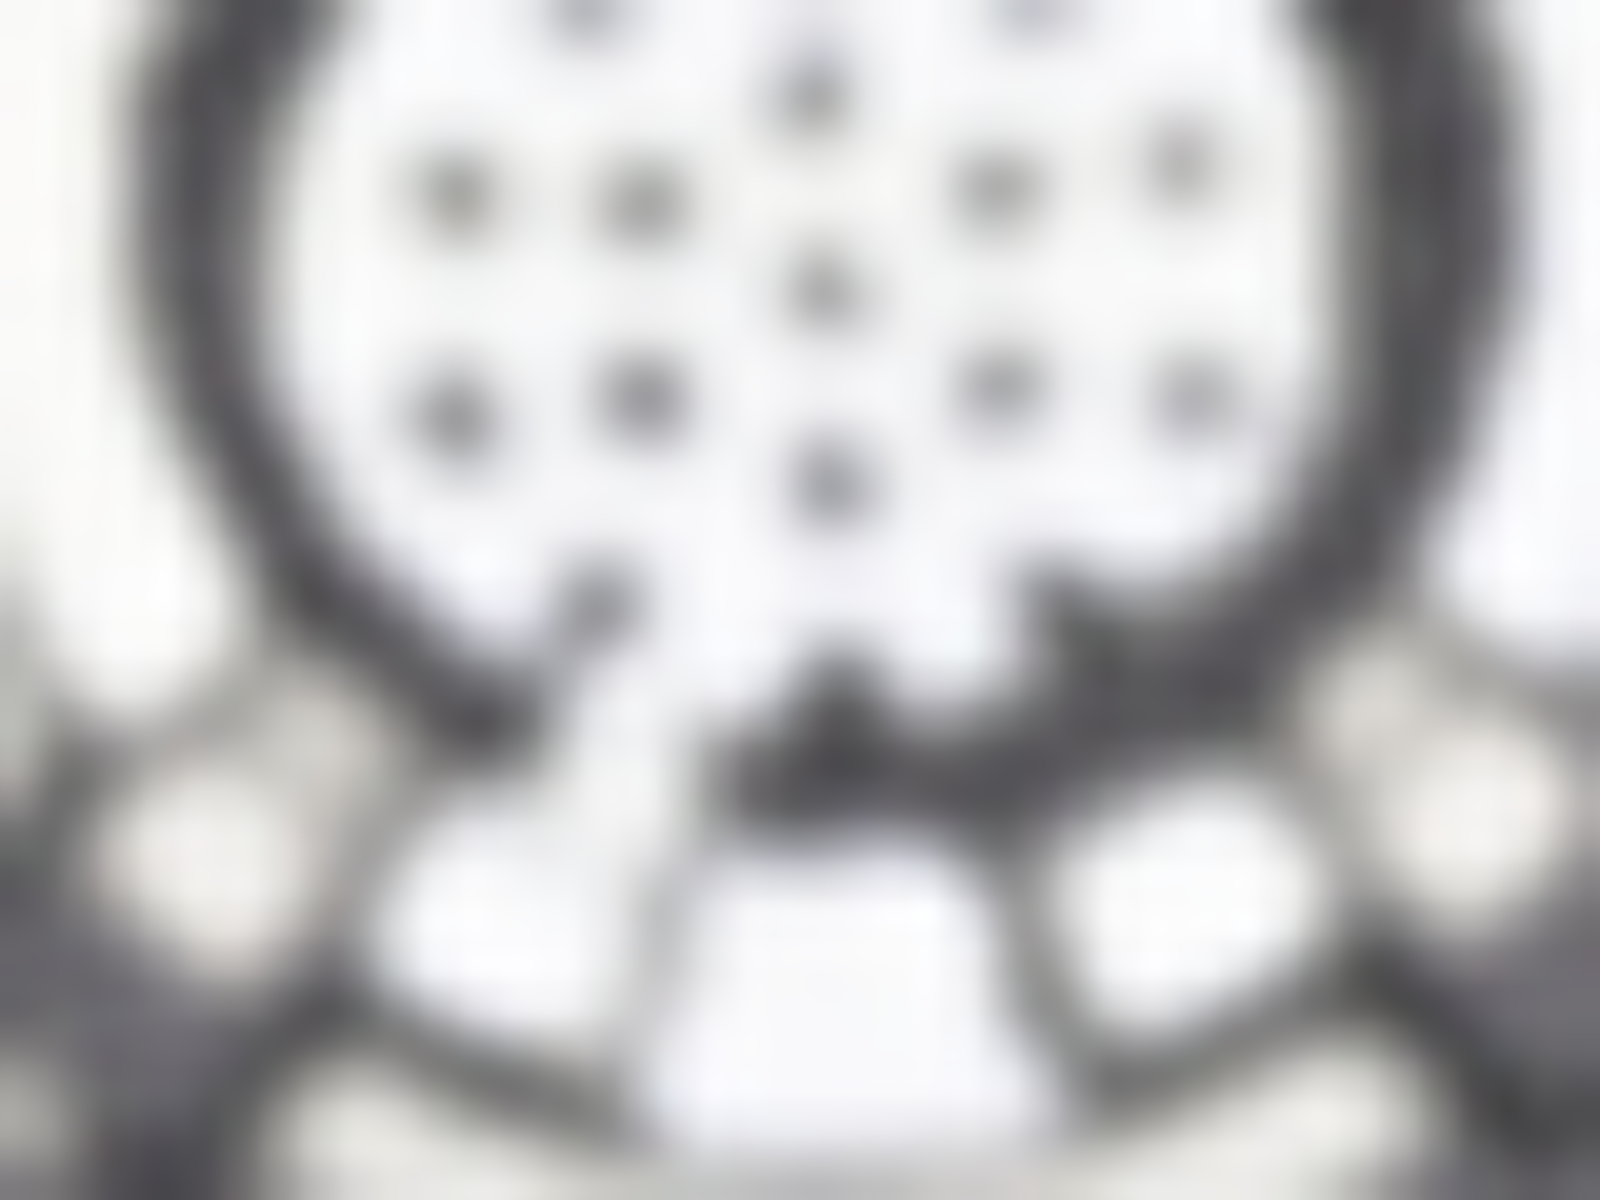

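View pics/s14.png

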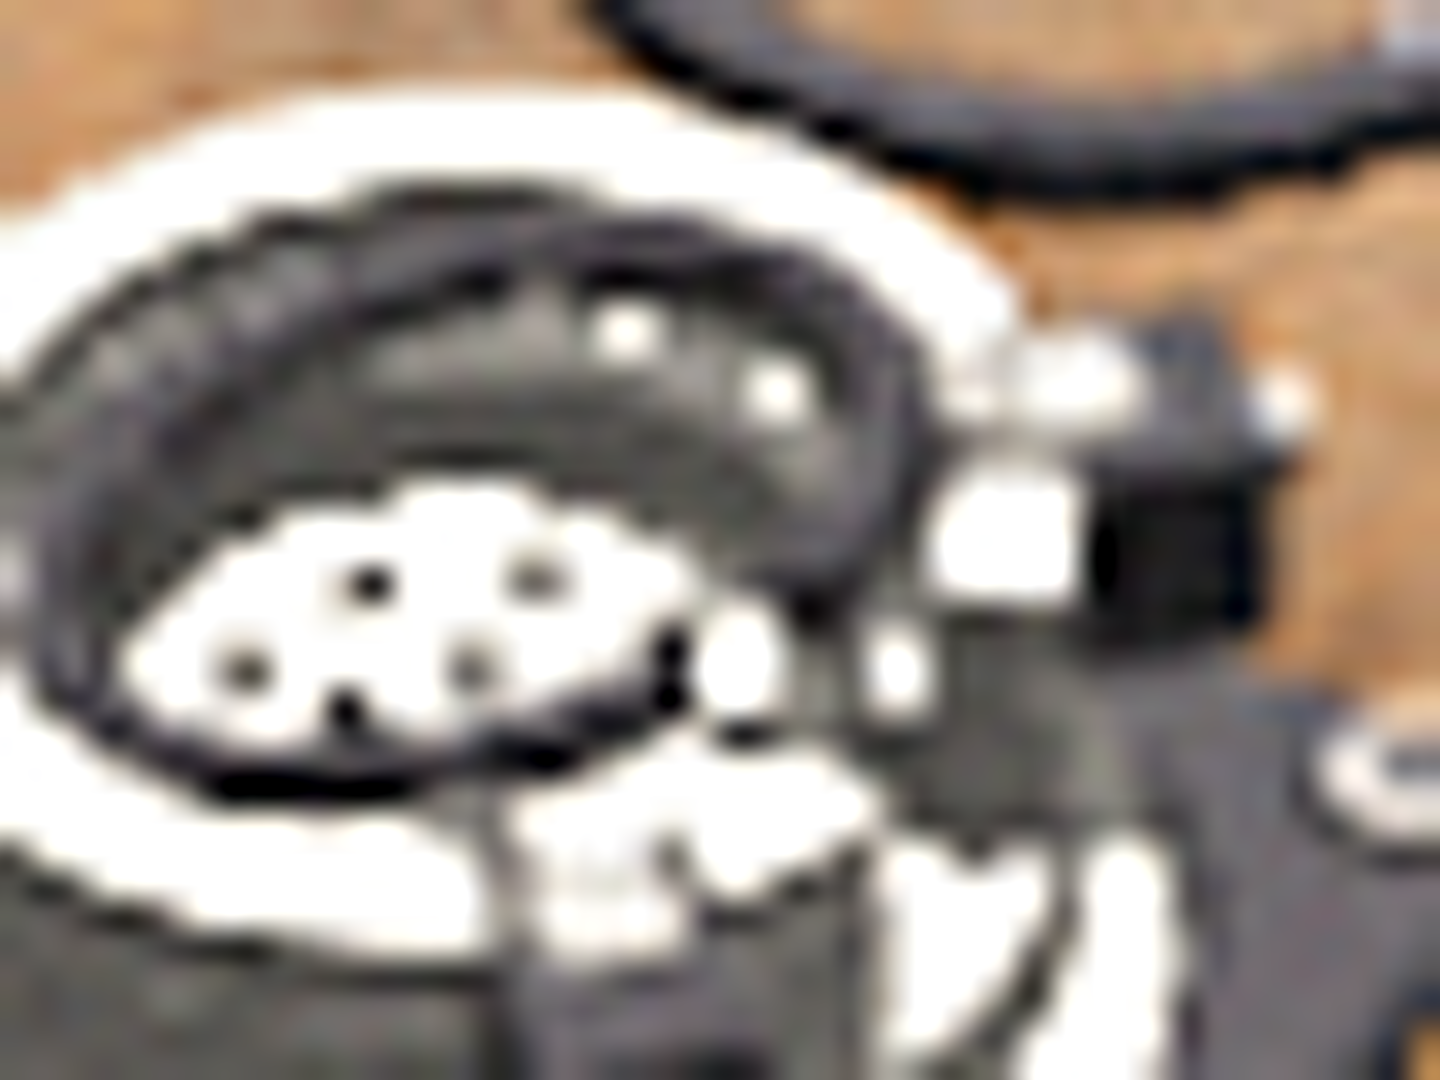

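```bash
python3 - <<'E'
from h import *
print(unproj("top",[[306+850/40,191+835/40],[306+950/40,191+725/40],[306+700/40,191+790/40],[306+840/40,191+780/40]],66).round(1))
# far side from t12: crop10
u,v=proj("top",[608,0,50])[0]; print(unproj("top",[[int(u)-40+40,int(v)-30+18.2],[int(u)-40+40,int(v)-30+15.8]],49).round(1))
# scene: end face centre ~ (840,590)/30
o=onplane("scene",[268+830/30,213+585/30],[578,4,66],np.pi/2+.027);print(o)
E
```

```text
[[ 5.743e+02 -5.000e-01  6.600e+01]
 [ 5.796e+02 -5.300e+00  6.600e+01]
 [ 5.766e+02  6.700e+00  6.600e+01]
 [ 5.770e+02  0.000e+00  6.600e+01]]
[[632.1   1.5  49. ]
 [636.9   1.5  49. ]]
(np.float64(-6.346190830527122), np.float64(59.39573759273469), array([578.17132633,  -2.34387778,  59.39573759]))
```

```bash
python3 - <<'E'
from h import *
u,v=proj("scene",[516,275,20])[0];a=[int(u)-60,int(v)-45]
for px,dy in(((350,338),8),((350,338),14)): print("s3 TCPz 11.6",onplane("scene",[a[0]+px[0]/6,a[1]+px[1]/6],[518,275+dy,0],-.098)[:2])
u,v=proj("scene",[516,265,10])[0];a=[int(u)-66,int(v)-50]
for dy in(23,30): print("s13 TCPz 44.1",onplane("scene",[a[0]+318/6,a[1]+345/6],[517,274+dy,0],-.098)[:2])
# s4, TCP z 75.8 fingers closed; bottom at (625,382)
u,v=proj("scene",[560,0,60])[0];a=[int(u)-66,int(v)-50]
for dy in(8,14): print("s4 TCPz 75.8",onplane("scene",[a[0]+630/6,a[1]+382/6],[476,-3+dy,0],.028)[:2])
E
```

```text
s3 TCPz 11.6 (np.float64(-1.4156890732067506), np.float64(-3.12922376933318))
s3 TCPz 11.6 (np.float64(-9.411174403974055), np.float64(14.27220804525848))
s13 TCPz 44.1 (np.float64(-2.2381333334518843), np.float64(34.663220293765335))
s13 TCPz 44.1 (np.float64(-12.099289938348676), np.float64(55.04552735623224))
s4 TCPz 75.8 (np.float64(-7.092552977002255), np.float64(72.80792887904465))
s4 TCPz 75.8 (np.float64(-9.950807066279594), np.float64(79.36575446302697))
```

Emit:
jog_arm:
  travel:
    - [0, 0, -40]
    - [-12.4, -38.5, -20]
    - [-12.4, -38.5, -10]
    - [-12.4, -38.5, 0]
    - [-12.4, -38.5, 0]
  twist: [0, 0, 0, 0, 0]
  fingers: [0.4, 0.4, 0.4, 0.4, 0.4]
  grip_force: 40

```text
clock: 22.6
position: [552.1, 114.8, 114.6]
eef_rot: [[-0.995, 0.096, 0.007], [0.096, 0.995, 0.002], [-0.006, 0.003, -1.0]]
force: [0.6, -0.8, 0.0]
opening: 26.0
```

Emit:
jog_arm:
  travel:
    - [-12.4, -38.5, 0]
    - [-12.4, -38.5, 0]
    - [-12.4, -38.5, 0]
    - [0, 0, 0]
    - [0, 0, 0]
  twist: [0, 0, 0, 0.149, 0.149]
  fingers: [0.4, 0.4, 0.4, 0.4, 0.4]

```text
clock: 23.1
position: [577.6, -3.6, 113.8]
eef_rot: [[-0.92, 0.392, 0.005], [0.392, 0.92, 0.003], [-0.004, 0.005, -1.0]]
force: [-1.4, 0.5, -0.2]
opening: 25.6
```

Emit:
jog_arm:
  travel:
    - [0, 0, 0]
    - [0, 0, 0]
    - [0, 0, 0]
    - [0, 0, 0]
    - [0, 0, 0]
  twist: [0.149, 0.149, 0.149, 0.149, 0.149]
  fingers: [0.4, 0.4, 0.4, 0.4, 0.4]

```text
clock: 23.6
position: [577.5, -2.3, 113.9]
eef_rot: [[-0.412, 0.911, 0.006], [0.911, 0.412, 0.003], [0.0, 0.006, -1.0]]
force: [-0.3, -0.5, 0.1]
opening: 25.3
```

Emit:
jog_arm:
  travel:
    - [0, 0, 0]
    - [0, 0, 0]
    - [0, 0, 0]
  twist: [0.149, 0.149, 0.106]
  fingers: [0.4, 0.4, 0.4]

```text
clock: 23.9
position: [577.5, -2.2, 113.9]
eef_rot: [[-0.021, 1.0, 0.006], [1.0, 0.021, 0.003], [0.002, 0.006, -1.0]]
force: [-0.0, 0.3, 0.3]
opening: 25.5
```

```bash
python3 - <<'E'
from h import *
st([577.2,-3,80],0.027+np.pi/2)
S=optics.read_camera("scene")
u,v=proj("scene",[590,0,75])[0]; crop(S,u,v,40,30,10,"pics/s15.png")
S=optics.read_camera("top")
u,v=proj("top",[516,265,10])[0]; crop(S,u,v,66,50,6,"pics/t15.png")
E
```

```text
t 23.9 p [577.5  -2.2 113.9] yaw 1.5918 z [ 0.006  0.003 -1.   ] F [-0.   0.3  0.3] M [0.04 0.03 0.01] open 25.5 q [-0.01  0.41 -0.06  1.09  0.    1.54]
tool delta [-0.86 -0.53 33.92]
twist (mod pi) -0.006
```

View pics/s15.png

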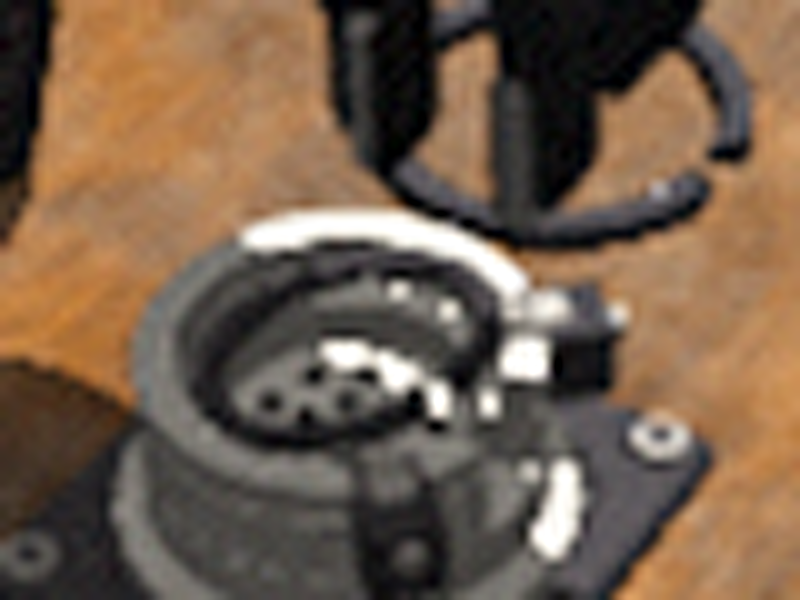

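View pics/t15.png

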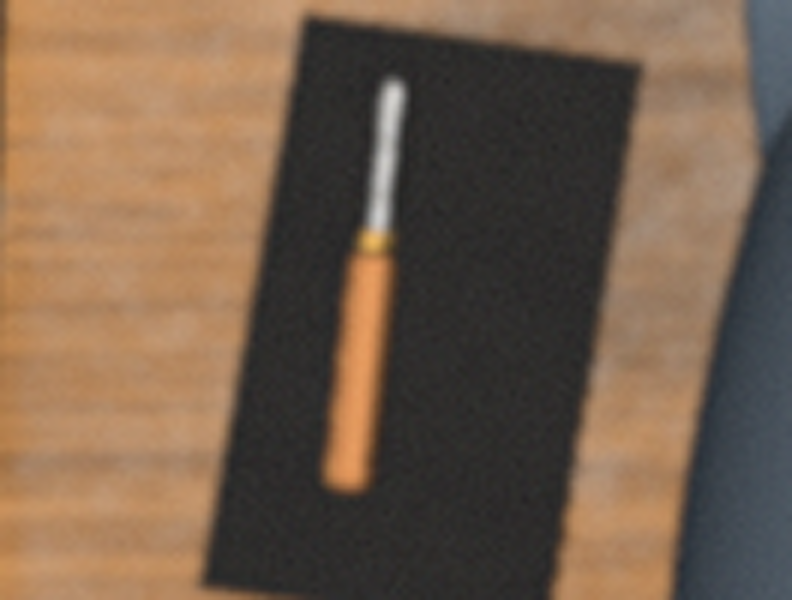

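```bash
python3 - <<'E'
from h import *
u,v=proj("scene",[590,0,75])[0];a=[int(u)-40,int(v)-30]
for px in((515,228),(375,170)):
  for y in (8,-2): print(px,y,onplane("scene",[a[0]+px[0]/10,a[1]+px[1]/10],[577.5,y,0],0.0)[:2])
E
```

```text
(515, 228) 8 (np.float64(-18.606779305258442), np.float64(115.76176460293391))
(515, 228) -2 (np.float64(-12.081493431574131), np.float64(105.4159059805213))
(375, 170) 8 (np.float64(13.942744223193586), np.float64(116.02974525803847))
(375, 170) -2 (np.float64(21.07225381434523), np.float64(105.6888612174348))
```

Emit:
jog_arm:
  travel:
    - [-0.8, -0.5, 20]
    - [0, 0, 17]
    - [0, 0, 10]
    - [0, 0, 5]
    - [0, 0, 0]
  twist: [-0.006, 0, 0, 0, 0]
  fingers: [0.4, 0.4, 0.4, 0.4, 0.4]

```text
clock: 24.5
position: [577.5, -2.9, 62.3]
eef_rot: [[-0.034, 0.999, 0.006], [0.999, 0.034, 0.003], [0.002, 0.006, -1.0]]
force: [0.3, -0.2, 0.1]
opening: 25.6
```

```bash
python3 - <<'E'
from h import *
st([577.2,-3,60.5],0.027+np.pi/2)
S=optics.read_camera("scene")
u,v=proj("scene",[580,0,65])[0]; crop(S,u,v,33,25,12,"pics/s16.png")
E
```

```text
t 24.5 p [577.5  -2.9  62.3] yaw 1.6049 z [ 0.006  0.003 -1.   ] F [ 0.3 -0.2  0.1] M [-0.05 -0.02  0.02] open 25.6 q [-0.01  0.45 -0.14  0.97  0.    1.53]
tool delta [-0.1  -0.36  1.75]
twist (mod pi) 0.0071
```

View pics/s16.png

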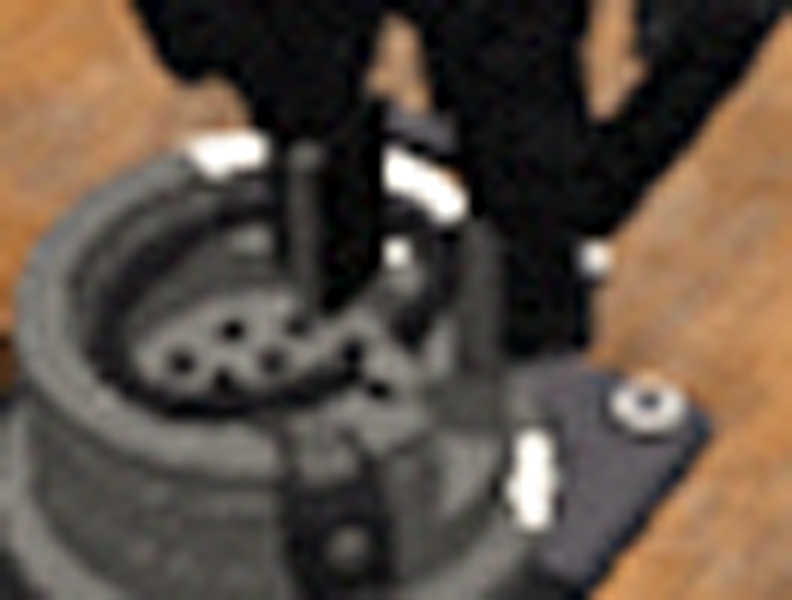

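Emit:
jog_arm:
  travel:
    - [0, 0, 1.5]
    - [0, 0, 0]
    - [0, 0, 0]
    - [0, 0, 0]
    - [0, 0, 0]
  twist: [0, 0, 0, 0, 0]
  fingers: [0.5, 1, 1, 1, 1]

```text
clock: 25.05
position: [578.6, -2.3, 61.8]
eef_rot: [[-0.034, 0.999, 0.008], [0.999, 0.034, 0.004], [0.003, 0.008, -1.0]]
force: [2.4, 4.9, 0.4]
opening: 4.9
```

```bash
python3 - <<'E'
from h import *
st()
S=optics.read_camera("scene")
u,v=proj("scene",[580,0,65])[0]; crop(S,u,v,33,25,12,"pics/s17.png")
E
```

```text
t 25.05 p [578.6  -2.3  61.8] yaw 1.6045 z [ 0.008  0.004 -1.   ] F [2.4 4.9 0.4] M [ 1.   -0.48  0.23] open 4.9 q [-0.01  0.45 -0.14  0.97  0.    1.53]
```

View pics/s17.png

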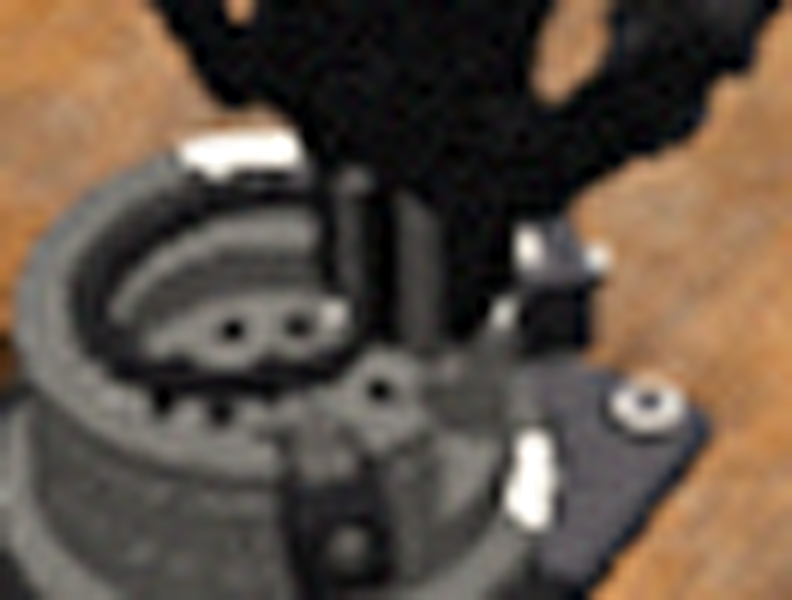

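Emit:
jog_arm:
  travel:
    - [0, 0, -3]
    - [0, 0, -4]
    - [0, 0, -5]
    - [0, 0, -5]
    - [0, 0, 0]
  twist: [0, 0, 0, 0, 0]
  fingers: [1, 1, 1, 1, 1]
  grip_force: 60

```text
clock: 25.6
position: [578.3, -3.1, 79.2]
eef_rot: [[-0.033, 0.999, 0.008], [0.999, 0.033, 0.002], [0.002, 0.008, -1.0]]
force: [-0.5, -0.1, -0.0]
opening: 3.3
```

```bash
python3 - <<'E'
from h import *
st()
S=optics.read_camera("scene")
u,v=proj("scene",[590,0,75])[0]; crop(S,u,v,40,30,10,"pics/s18.png")
E
```

```text
t 25.6 p [578.3  -3.1  79.2] yaw 1.6036 z [ 0.008  0.002 -1.   ] F [-0.5 -0.1 -0. ] M [-0.01  0.04 -0.02] open 3.3 q [-0.01  0.44 -0.12  1.01  0.    1.53]
```

View pics/s18.png

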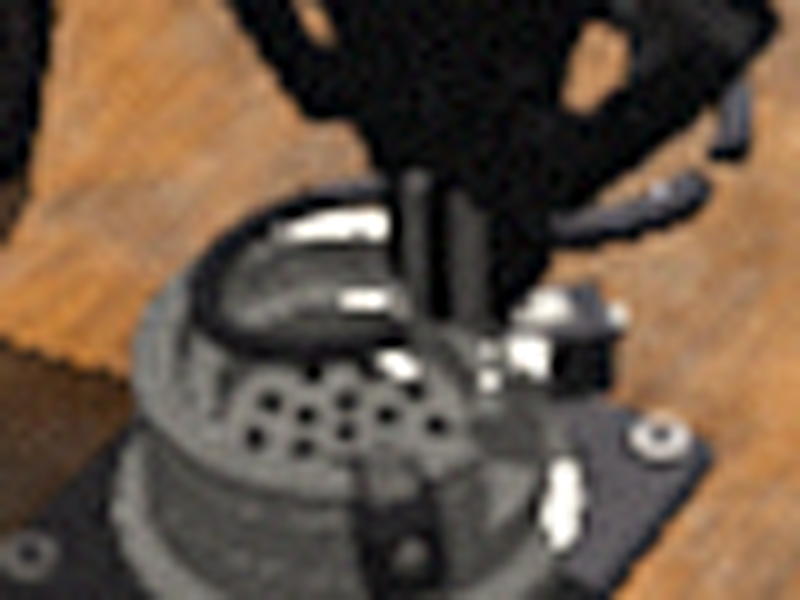

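Emit:
jog_arm:
  travel:
    - [0, 0, -15]
    - [0, 0, -25]
    - [0, 0, -25]
    - [-15, -8, -5]
    - [-25, -13, 0]
  twist: [0, 0, 0, 0, 0]
  fingers: [1, 1, 1, 1, 1]

```text
clock: 26.15
position: [558.0, -43.9, 148.5]
eef_rot: [[-0.035, 0.999, 0.008], [0.999, 0.035, 0.002], [0.002, 0.009, -1.0]]
force: [-0.4, -0.3, -0.4]
opening: 3.5
```

Emit:
jog_arm:
  travel:
    - [-32, -16.5, 0]
    - [-32, -16.5, 0]
    - [-32, -16.5, 0]
    - [-32, -16.5, 0]
    - [-30, -15, 0]
  twist: [0, 0, 0, 0, 0]
  fingers: [1, 1, 1, 1, 1]

```text
clock: 26.65
position: [480.2, -206.0, 146.3]
eef_rot: [[-0.032, 0.999, 0.006], [0.999, 0.032, 0.003], [0.002, 0.006, -1.0]]
force: [1.5, 0.5, -0.9]
opening: 3.6
```

Emit:
jog_arm:
  travel:
    - [-27.6, -13.5, 0]
    - [0, 0, 0]
  twist: [0, 0]
  fingers: [1, 1]

```text
clock: 26.85
position: [467.1, -235.4, 146.1]
eef_rot: [[-0.029, 1.0, 0.006], [1.0, 0.029, 0.002], [0.002, 0.006, -1.0]]
force: [0.2, 1.6, 0.1]
opening: 3.5
```

```bash
python3 - <<'E'
from h import *
st([470,-232.5,30])
S=optics.read_camera("scene");T=optics.read_camera("top")
u,v=proj("scene",[490,-230,80])[0]; crop(S,u,v,66,50,6,"pics/s19.png")
u,v=proj("top",[490,-230,80])[0]; crop(T,u,v,66,50,6,"pics/t19.png")
for c in("top","scene"):
    print(c,[(np.round(d["xyz"],1).tolist(),round(d["conf"],2)) for d in optics.tip_of(c,"bowl")][:2])
E
```

```text
t 26.85 p [ 467.1 -235.4  146.1] yaw 1.6001 z [ 0.006  0.002 -1.   ] F [0.2 1.6 0.1] M [0.05 0.   0.01] open 3.5 q [-0.47  0.29 -0.16  1.12  0.    1.07]
tool delta [  2.6    2.35 116.15]
top [([490.5, -231.4, -3.0], 0.56)]
scene [([490.5, -228.1, -4.5], 0.96)]
```

View pics/s19.png

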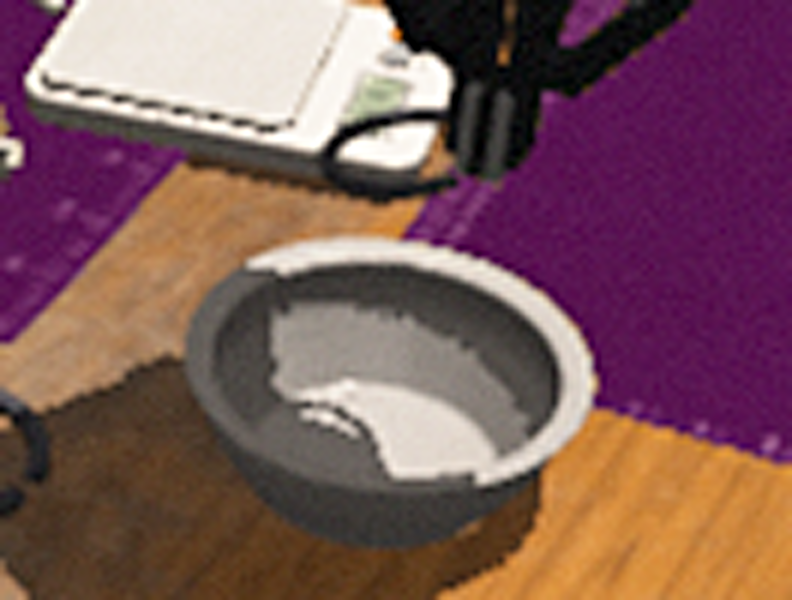

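View pics/t19.png

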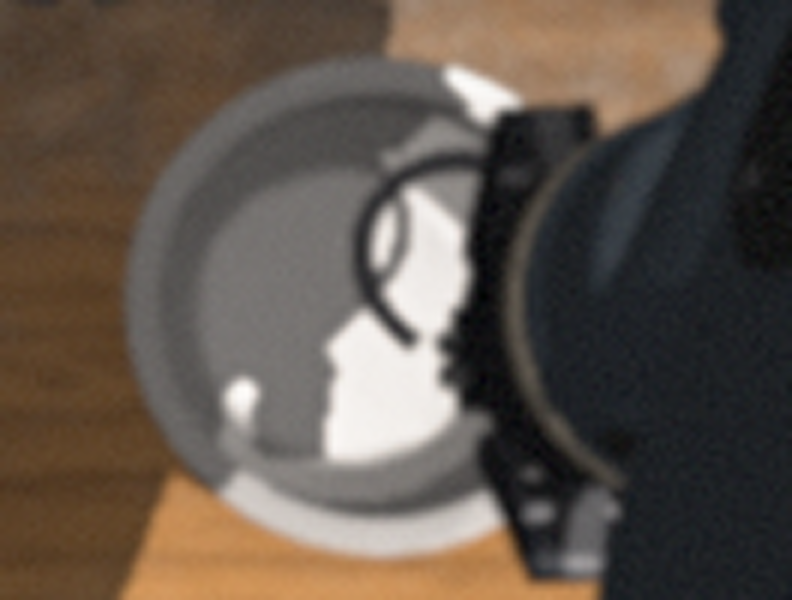

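Emit:
jog_arm:
  travel:
    - [2, 1, 25]
    - [0, 0, 35]
    - [0, 0, 30]
    - [0, 0, 20]
    - [0, 0, 10]
  twist: [0, 0, 0, 0, 0]
  fingers: [1, 1, 1, 1, 1]

```text
clock: 27.55
position: [470.3, -228.7, 25.0]
eef_rot: [[-0.034, 0.999, 0.005], [0.999, 0.034, 0.004], [0.004, 0.005, -1.0]]
force: [-0.9, 0.1, -1.3]
opening: 3.3
```

```bash
python3 - <<'E'
from h import *
st([468.5,-233,10])
S=optics.read_camera("scene")
u,v=proj("scene",[490,-230,30])[0]; crop(S,u,v,66,50,6,"pics/s20.png")
E
```

```text
t 27.55 p [ 470.3 -228.7   25. ] yaw 1.6052 z [ 0.005  0.004 -1.   ] F [-0.9  0.1 -1.3] M [0.01 0.   0.04] open 3.3 q [-0.46  0.39 -0.34  0.84  0.01  1.08]
tool delta [-4.3  -2.04 14.98]
```

View pics/s20.png

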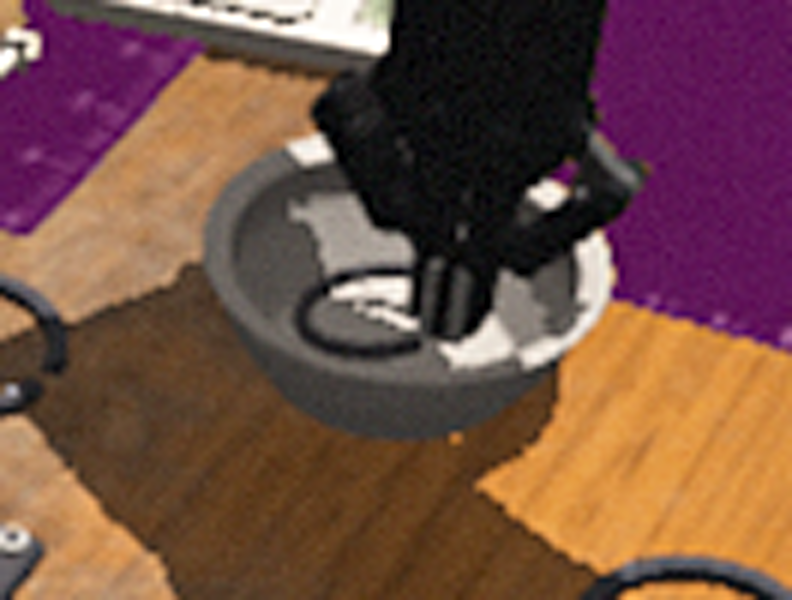

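Emit:
jog_arm:
  travel:
    - [-4, 0, 3]
    - [0, 0, 4]
    - [0, 0, 0]
  twist: [0, 0, 0]
  fingers: [1, 1, 1]

```text
clock: 27.9
position: [471.6, -234.3, 20.2]
eef_rot: [[-0.033, 0.999, 0.008], [0.999, 0.033, 0.002], [0.002, 0.008, -1.0]]
force: [-0.8, 0.0, -0.3]
opening: 3.3
```

Emit:
jog_arm:
  travel:
    - [0, 0, 3]
    - [0, 0, 2]
    - [0, 0, 0]
  twist: [0, 0, 0]
  fingers: [1, 1, 1]

```text
clock: 28.2
position: [471.2, -234.0, 14.8]
eef_rot: [[-0.033, 0.999, 0.007], [0.999, 0.033, 0.003], [0.002, 0.007, -1.0]]
force: [-0.9, -1.0, 0.4]
opening: 3.3
```

```bash
python3 - <<'E'
from h import *
st([468.5,-233,10])
S=optics.read_camera("scene")
u,v=proj("scene",[475,-230,40])[0]; crop(S,u,v,50,38,8,"pics/s21.png")
E
```

```text
t 28.2 p [ 471.2 -234.    14.8] yaw 1.6037 z [ 0.007  0.003 -1.   ] F [-0.9 -1.   0.4] M [-0.02  0.04 -0.02] open 3.3 q [-0.46  0.41 -0.35  0.81  0.01  1.07]
tool delta [ 1.04 -2.69  4.74]
```

View pics/s21.png

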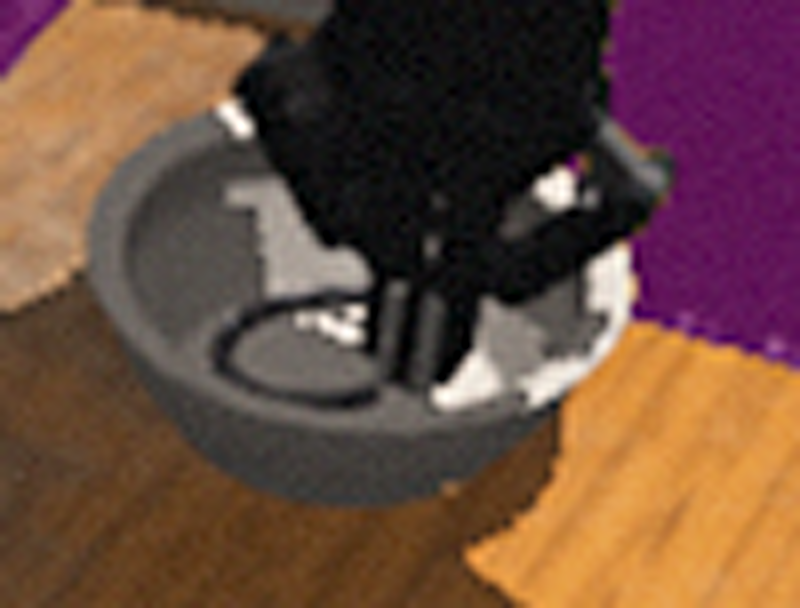

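Emit:
jog_arm:
  travel:
    - [0, 0, 2]
    - [0, 0, 2]
    - [0, 0, 0]
  twist: [0, 0, 0]
  fingers: [1, 1, 1]

```text
clock: 28.55
position: [471.2, -234.0, 10.6]
eef_rot: [[-0.033, 0.999, 0.007], [0.999, 0.033, 0.003], [0.002, 0.007, -1.0]]
force: [-0.0, -1.0, 0.1]
opening: 3.1
```

Emit:
jog_arm:
  travel:
    - [0, 0, 0]
    - [0, 0, 0]
    - [0, 0, 0]
  twist: [0, 0, 0]
  fingers: [0.75, 0.6, 0.6]

```text
clock: 28.85
position: [471.3, -234.0, 10.9]
eef_rot: [[-0.033, 0.999, 0.007], [0.999, 0.033, 0.003], [0.002, 0.007, -1.0]]
force: [-0.6, 0.4, -0.1]
opening: 17.4
```

```bash
python3 - <<'E'
from h import *
st()
S=optics.read_camera("scene")
u,v=proj("scene",[475,-230,40])[0]; crop(S,u,v,50,38,8,"pics/s22.png")
E
```

```text
t 28.85 p [ 471.3 -234.    10.9] yaw 1.6038 z [ 0.007  0.003 -1.   ] F [-0.6  0.4 -0.1] M [-0.07  0.01  0.01] open 17.4 q [-0.46  0.41 -0.35  0.8   0.01  1.07]
```

View pics/s22.png

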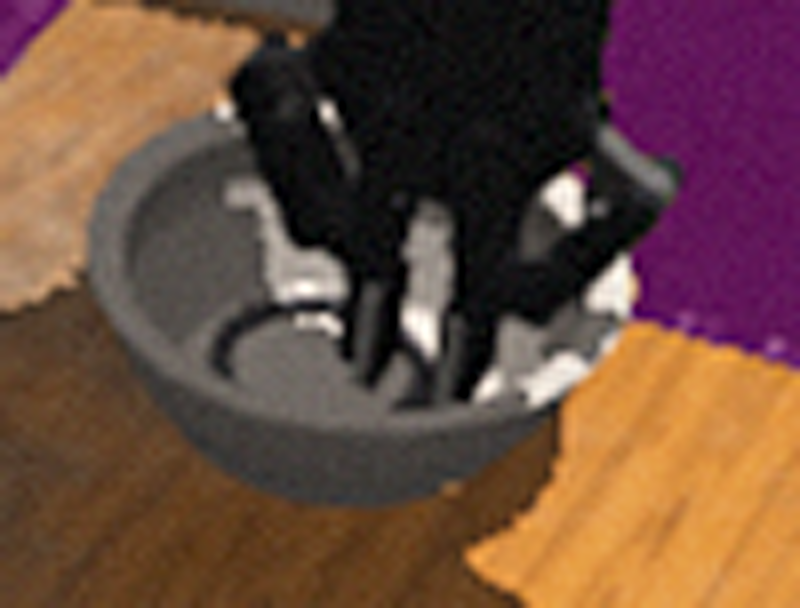

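Ring released; it lies on the bowl floor. Now straight up, and away to the side for a clear view.

Emit:
jog_arm:
  travel:
    - [0, 0, -6]
    - [0, 0, -15]
    - [0, 0, -30]
    - [0, 0, -40]
    - [0, 0, -40]
  twist: [0, 0, 0, 0, 0]
  fingers: [0.6, 0.6, 0.6, 0.6, 0.6]

```text
clock: 29.4
position: [469.9, -234.1, 143.6]
eef_rot: [[-0.033, 0.999, 0.007], [0.999, 0.033, 0.003], [0.003, 0.007, -1.0]]
force: [1.8, -0.3, 0.5]
opening: 17.2
```

Emit:
jog_arm:
  travel:
    - [-30, -20, -20]
    - [-35, -25, 0]
    - [-35, -25, 0]
    - [-35, -20, 0]
    - [0, 0, 0]
  twist: [0, 0, 0, 0, 0]
  fingers: [0.6, 0.6, 0.6, 0.6, 0.6]

```text
clock: 29.9
position: [382.6, -375.6, 161.4]
eef_rot: [[-0.029, 1.0, 0.007], [1.0, 0.029, 0.001], [0.001, 0.007, -1.0]]
force: [-1.4, 1.4, 0.3]
opening: 17.1
```

```bash
python3 - <<'E'
from h import *
st()
S=optics.read_camera("scene");T=optics.read_camera("top")
cv2.imwrite("pics/s23.png",S);cv2.imwrite("pics/t23.png",T)
u,v=proj("scene",[490,-230,20])[0]; crop(S,u,v,50,38,8,"pics/s23c.png")
E
```

```text
t 29.9 p [ 382.6 -375.6  161.4] yaw 1.5997 z [ 0.007  0.001 -1.   ] F [-1.4  1.4  0.3] M [0.04 0.   0.05] open 17.1 q [-0.78  0.31 -0.09  1.17  0.01  0.76]
```

View pics/s23.png

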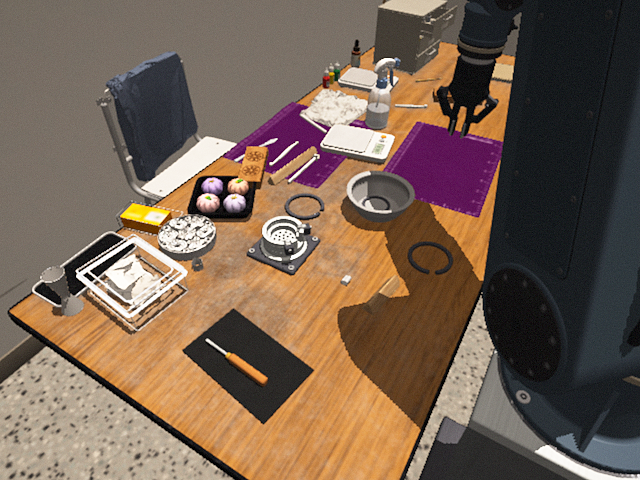

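View pics/t23.png

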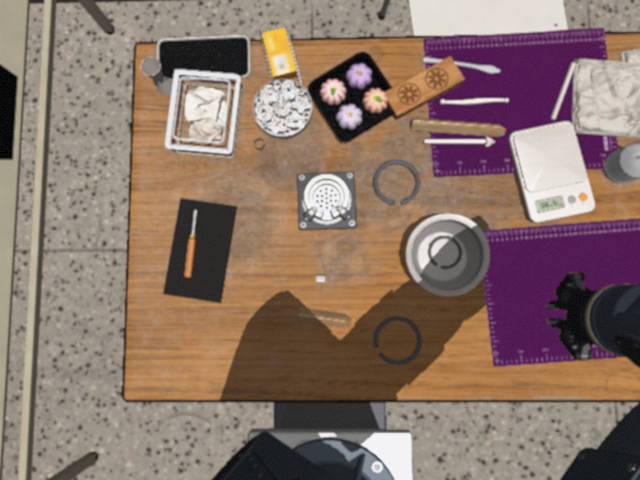

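View pics/s23c.png

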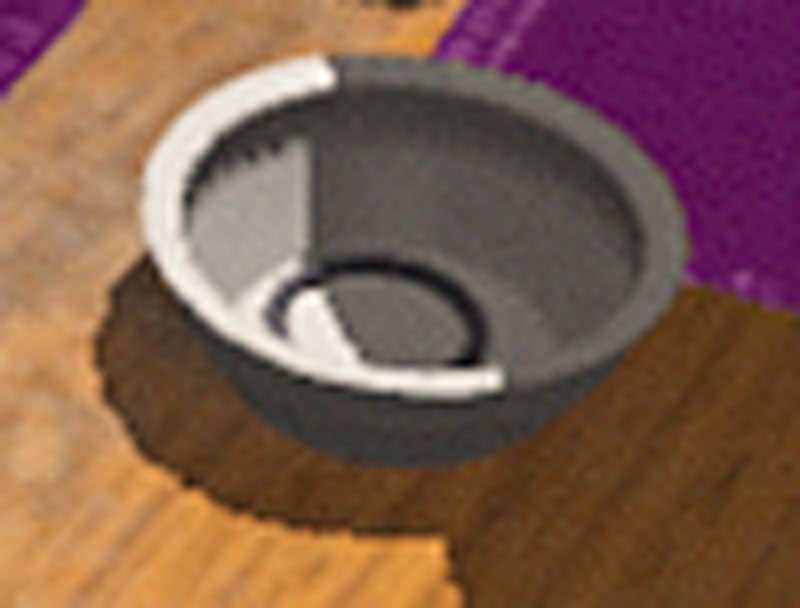

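The ring lies flat on the bowl floor (top px (445,251)), the head is empty, and the pick is on the mat. The cutters at (259,143) and (320,279) and the beech stick at (325,317) haven't moved. Robot is clear.

```bash
python3 -c "
from cell import manip
print(manip.close_job())"
```

```text
the job is handed in; nothing more can be done
None
```

The ring is out of the extruder head and lying flat on the bowl floor. I handed the job in at about 30 s of the 72 s.

- **Prying:** I gripped the pick by its handle, passed it level through the rim slot and lifted about 33 mm. The ring stayed propped on the rollers when I lowered and withdrew the pick; pictures from both cameras showed this.
- **Pick:** I laid the pick back on the mat, almost exactly where it started, while the ring stayed propped.
- **Ring:** I pinched the ring radially at its raised end, lifted it out and released it low inside the bowl.
- **Last pictures:** The head is empty, and both cutters and the beech stick are where they were. The gripper is well clear of everything.

**Went wrong:** early on, the last joint hit its range limit and the tool tilted about 0.12 rad over the table. I turned it to the opposite limit to cancel the tilt (0.008 rad left), then carried on; this cost about 7 s and the arm touched nothing.

**Readings that disagreed:** the gripper showed 11–12 mm on the 14 mm handle and 3–5 mm on the 6 mm ring. Both grips held. The largest contact force I saw was about 14 N, when setting the pick on the mat.

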